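Drive the seized hinge pin out of the burger press

TASK

The hinge pin of the burger press has seized with dried grease. Pick up the drift punch from the tool mat, set its nose into the pin hole on the side away from the pin's head and press the pin through slowly and steadily until it comes free and its head stands well out of the hinge, leaning on the pin with no more than 30 N and on the soft casting with no more than 25 N. Then put the punch back on the tool mat, draw the pin out of the hinge by its headed end and lay it in the steel tray; leave everything else where it is.

Things in the scene. Friction and masses are not known exactly. Their poses are not given: they have to be found in the camera images.
- press: Cast-aluminium burger press, fast on the counter, top closed. Origin: centre of its round base (136 mm across) on the counter, z up; a black handle sticks out 192 mm to -x; the top is at most 64 mm high. On its +x side the hinge: three square knuckles in a row along y, 28 mm in x, from y = -45 to +45 mm, top at z = 72 mm. The 9 mm pin hole runs along y through all three at x = 95, z = 58 mm.
- bore_mouth (a point): Plain mouth of the pin hole (9 mm) in the middle of the flat 28 by 28 mm end face of the hinge at the press's y = -45 mm, away from the pin's head; axes as the press: +y is the way to drive. The pin's tail lies 5 to 8 mm deep inside.
- hinge_end (a point): Centre of the opposite end face of the hinge (the press's y = +45 mm), where the pin's head sits in a counterbore 17 mm wide and 4 mm deep; the pin comes out on this side. Axes as the press.
- pin_mid (a point): Hinge pin, dark steel, 8 mm thick, 85 mm long with its head (14 mm across, 4 mm thick), 37 g. Point on its axis, half-way along; y axis towards the head (at first the press's +y). Later it slides freely with 0.5 mm play, and its headed end may droop once the tail is over 49 mm inside the mouth.
- pin_head (a point): Centre of the outer face of the pin's head, 42.5 mm from pin_mid. At the start flush with hinge_end or up to 3 mm proud: too little to take hold of. Axes as pin_mid.
- pin_tail (a point): Centre of the pin's plain tail, 42.5 mm from pin_mid, the end to be pushed. Axes as pin_mid. Seized until the tail is 20 mm inside bore_mouth (12 to 15 mm of travel): it yields to a steady push of 10 to 20 N, without springing back; then it comes loose suddenly and slides with a few N.
- punch_mid (a point): Drift punch on the tool mat, 180 g: black octagonal shank, 16 mm across flats, 105 mm long, then a bright round nose 7.6 mm thick, 50 mm long, set off to one side: parallel to the shank but 4 mm off its axis; which side lies up differs. Point: middle of the shank on its axis (8 mm above the mat, flats upright left and right); x axis towards the nose, whose tip is 103 mm ahead.
- mat: Flat black rubber tool mat with a blue edge, 210 by 220 mm in its x and y, 3 mm thick, fixed to the counter; origin at its centre on the counter, z up. The punch lies in the middle along its y, 65 mm or more from the tools beside it.
- tray: Empty shallow dark steel tray, fixed, 170 by 200 mm in its x and y (with the rim 190 by 210), 28 mm high, wall and floor 3 mm; origin at its centre on the counter, z up.
- tub: Bystander: white plastic jar with lid, 84 mm across, 85 mm tall. Origin at the centre of its underside.
- oil: Bystander: amber oil bottle with red cap, 60 mm across, 190 mm tall. Origin at the centre of its underside.
- pot: Bystander: terracotta pot, 110 mm across, 95 mm tall. Origin at the centre of its underside.
- turner: Bystander: turner with a black handle and dark blade, 270 mm long. Origin at the centre of its underside.
- cup: Bystander: white plastic cup, 76 mm across, 90 mm tall. Origin at the centre of its underside.
- screwdriver: Bystander: screwdriver with a yellow handle, 170 mm long, lying on the tool mat. Origin at the centre of its underside.
- wrench: Bystander: steel spanner, 160 mm long, lying on the tool mat. Origin at the centre of its underside.
Things that resemble listed ones, but are neither listed nor needed, are in the scene too. Leave any blue look-alike of the part that bears punch_mid alone.

How it is judged:
On the way, in this order (a step that is already met when the one before it is completed fails the run):
1. the punch, bearing on the pin, has pushed it at least 8 mm from where it was stuck (distance of pin_mid from where it was at the start of the episode above 0.008 m and contact force between punch and pin above 4 N and x of pin_mid in the frame of press between 0.089 and 0.101 m and z of pin_mid in the frame of press above 0.052 m), for 0.1 s.
2. the pin is driven free of the tight knuckle, 20 mm or more from where it was, and still lies in the hinge (distance of pin_mid from where it was at the start of the episode above 0.02 m and x of pin_mid in the frame of press between 0.089 and 0.101 m and z of pin_mid in the frame of press above 0.052 m), for 0.1 s.
At the end, for the whole second after the job is handed in: The pin lies flat (within 13 degrees) and at rest inside the steel tray (its middle within the walls and under 25 mm high); the punch lies at rest on the tool mat (the middle of its shank over the mat, under 20 mm high) (x of pin_mid in the frame of tray between -0.082 and 0.082 m and y of pin_mid in the frame of tray between -0.097 and 0.097 m and z of pin_mid in the frame of tray between 0 and 0.025 m and linear speed of each of pin, punch below 0.02 m/s and angle between pin_mid's own y axis and vertical between 1.35 and 1.8 rad and x of punch_mid in the frame of mat between -0.1 and 0.1 m and y of punch_mid in the frame of mat between -0.105 and 0.105 m and z of punch_mid in the frame of mat between 0 and 0.02 m); the robot touches nothing.
It fails at once if the punch presses on the pin with more than 30 N (contact force between punch and pin above 30 N).
It fails at once if the punch presses on the press with more than 25 N (contact force between punch and press above 25 N).
It fails at once if another thing is moved by more than 30 mm (distance of any of tub, oil, pot, turner, cup, screwdriver, wrench from where it was at the start of the episode above 0.03 m).
It also fails if it takes over 72 s, if anything falls off the work surface, if the arm or the gripper's body presses on something with over 40 N, if the wrist force passes 120 N, or if a joint passes its speed limit or range.

ROBOT

A 7-joint arm with a two-finger parallel gripper is mounted at the origin on the work surface. World frame = base frame: x ahead of the robot, y to its left, z up, the work surface at z = 0. Lengths are in m, angles in rad, forces in N, time in s.
With the tool pointing down it reaches from about 0.4 to 0.85 m from the base axis. Payload 4.5 kg.
Tool frame: the origin (TCP) lies midway between the tips of the shut fingers; the grasp point (between the pads) lies 19 mm behind it; z points along the fingers, y is the line along which they close (so a half turn about z gives the same grasp; the last joint's range is limited). The gripper opens to 88 mm and grips with 3 to 60 N. Pads are 18 mm wide; open, the fingers measure 123 mm over their backs; the gripper's body (75 mm by 187 mm) begins 45 mm behind the grasp point.
Start: joints at [1.197, 0.689, -0.195, 1.565, 0.157, 0.902, -0.215], TCP at [0.248, -0.574, 0.239] pointing down, gripper open.
Joint ranges: [-3.01, 3.01], [-0.46, 2.08], [-1.47, 1.51], [0.13, 2.56], [-1, 4.14], [0.04, 2.09], [-2.66, 2.66]. Speed limits (rad/s): [2.57, 2.57, 3.14, 3.14, 3.14, 3.14, 3.14].

INTERFACE

Orientations are given as a unit quaternion [x, y, z, w].
In Python, from plant import r gives the robot as it stands.
- The arm moves only by the tool carry_out, never from a script. Its argument "plan" is a list of rows, each an object with "rot": the turn, a rotation vector about the tool's x, y, z in rad, a list of three; "xyz": the shift along the tool's x, y, z in m, a list of three; "grip": the closure in counts, from 0 (fully open) to 255 (shut). In form: [{"rot": [wx, wy, wz], "xyz": [dx, dy, dz], "grip": grip}, ...]. A call has 1 to 8 rows; each row is the pose to reach, as a shift and turn from the pose commanded when the call began, along the tool's axes at that moment; what a row does not reach only later rows make up. A row lasts 1/12 s, in which the tool goes at most 41.7 mm and 7.16 degrees, less where a joint would pass 70% of its speed; a pose out of reach is approached as far as the arm can. A call with a gripper value outside its range is refused whole. The fingers move at their own pace and stop on an object; "squeeze" is the grip in N (left out, the last holds). Time passes only in rows, so rows that repeat a pose let the fingers close. It gives the time, the measured TCP pose, the force, the opening and the grip force at its end, in the units of the state.
- r.get_state(): the state, without advancing time (a new reading comes with each control period).
- r.snapshot(name): name is "scene" or "side" or "wrist"; returns the picture (420x560x3 uint8, red, green, blue); there is no depth.
- r.camera_params(name): a dict with "fx", "fy", "cx", "cy" (pixels), "distortion" ([k1, k2, p1, p2, k3] as OpenCV has them; the pictures are not rectified), "position" and "attitude" of the camera in the world; the wrist camera has in their place "hand_eye" (4x4, takes a point from camera to tool coordinates, whose origin is the TCP and whose axes are the flange's). Camera axes: x right, y down, z forward; pixel columns grow to the right and rows downward; lengths in m; the calibration is good to about 2 mm. A picture is of the moment at which its call begins: read the wrist's pose just before it. camera_params takes no time and is no camera call.
- r.finish_job(): hands the job in; it is judged then, once.
The state is a dict: "clock": time; "q": joint angles; "qd": joint speeds; "joint_torque": joint torques, N m; "tool_pos": TCP position; "eef_rot": TCP orientation; "contact_force": force on the tool from outside, world axes, zero at the start; "moment": the same for the moment, N m; "opening": opening from 0.0 (shut) to 1.0 (fully open); "finger_force": force on a finger pad.
Only numpy, scipy, OpenCV 4.12 (cv2) and the standard library are available. Lean on these libraries where they do the work, as an engineer would, in place of code of your own. Each camera call takes 0.05 s, during which the arm holds its last target. There are 200 camera calls.

## Working session

There is one attempt and no reset: what is moved stays moved. The work goes in short steps, Python scripts to look and compute and a tool call to move; the robot and the scene stay as the last step left them, time stands still between calls to the robot, and variables do not carry over. Pictures are saved under pics/ and viewed, at most 10 in all, crops included, and the job is handed in when it is done.

Besides the shell and the picture viewer there is one more tool, called after "Call:" as a command line: name --argument value ..., lists and objects as JSON in quotes. carry_out: Moves the arm, as the interface text tells. Its arguments: {"type":"object","properties":{"plan":{"type":"array"},"squeeze":{"type":"number"}},"required":["plan"]}

```bash
ls; mkdir -p pics; cat > h.py <<'E'
import numpy as np, cv2
from scipy.spatial.transform import Rotation as R
from plant import r
def cam(n, st=None):
    p=r.camera_params(n); K=np.array([[p['fx'],0,p['cx']],[0,p['fy'],p['cy']],[0,0,1]]); D=np.array(p['distortion'],float)
    if n=='wrist':
        st=st or r.get_state(); H=np.array(p['hand_eye']); T=np.eye(4); T[:3,:3]=R.from_quat(st['eef_rot']).as_matrix(); T[:3,3]=st['tool_pos']; T=T@H
        return K,D,T[:3,:3],T[:3,3]
    a=np.array(p['attitude'],float); M=R.from_quat(a).as_matrix() if a.size==4 else a.reshape(3,3)
    return K,D,M,np.array(p['position'])
def ray(c,uv):
    K,D,M,o=c; u=cv2.undistortPoints(np.array(uv,float).reshape(-1,1,2),K,D).reshape(-1,2)
    d=np.c_[u,np.ones(len(u))]@M.T; return o,d/np.linalg.norm(d,axis=1)[:,None]
def plane(c,uv,z):
    o,d=ray(c,uv); return o+d*((z-o[2])/d[:,2])[:,None]
def proj(c,P):
    K,D,M,o=c; q=(np.array(P,float).reshape(-1,3)-o)@M
    return cv2.projectPoints(q,np.zeros(3),np.zeros(3),K,D)[0].reshape(-1,2)
def snap(n,f):
    st=r.get_state(); im=r.snapshot(n)[:,:,::-1].copy(); cv2.imwrite('pics/'+f+'.png',im); return im,cam(n,st)
E
python3 - <<'E'
from h import *
for n in('scene','side','wrist'):
    im,c=snap(n,n+'0'); print(n,r.camera_params(n))
a=np.hstack([cv2.imread('pics/scene0.png'),cv2.imread('pics/side0.png')])
print(r.get_state())
E
```

```text
pics
scene {'fx': 468.35419242982914, 'fy': 468.35419242982914, 'cx': 279.0813579850735, 'cy': 214.15782178747443, 'distortion': array([0.02769037, 0.        , 0.        , 0.        , 0.        ]), 'position': array([1.17769309, 0.42694551, 1.37088359]), 'attitude': array([ 0.45039757,  0.84588702, -0.25577133, -0.12727217])}
side {'fx': 432.1902395905258, 'fy': 432.1902395905258, 'cx': 273.6127350621238, 'cy': 205.53665218133105, 'distortion': array([-0.12733907,  0.        ,  0.        ,  0.        ,  0.        ]), 'position': array([0.29125388, 0.86618006, 0.67168903]), 'attitude': array([-0.10477726,  0.87236494, -0.4750422 ,  0.04833267])}
wrist {'fx': 371.52333038623306, 'fy': 371.52333038623306, 'cx': 279.6890651776158, 'cy': 206.72481742052994, 'distortion': array([-0.00256557,  0.        ,  0.        ,  0.        ,  0.        ]), 'hand_eye': array([[ 3.61952171e-05, -9.56120604e-01, -2.92973360e-01,
         7.62096521e-02],
       [ 9.99999929e-01,  1.44622546e-04, -3.48432298e-04,
         5.61088062e-04],
       [ 3.75513853e-04, -2.92973327e-01,  9.56120541e-01,
        -1.46042998e-01],
       [ 0.00000000e+00,  0.00000000e+00,  0.00000000e+00,
         1.00000000e+00]])}
{'clock': 0.15, 'q': array([ 1.19679677,  0.68974891, -0.19451674,  1.56609235,  0.15735091,
        0.9025349 , -0.21511649]), 'qd': array([-0.00067421, -0.00265584,  0.00031075, -0.0035731 ,  0.00195958,
       -0.00079111, -0.00026023]), 'joint_torque': array([-1.84110642e-03, -5.27858734e+01, -1.26865089e+00, -1.53582984e+01,
       -5.24861086e-02,  3.95683455e-03,  1.33528056e-04]), 'tool_pos': array([ 0.2476254 , -0.57332738,  0.2381239 ]), 'eef_rot': array([ 9.79276971e-01,  2.02524395e-01, -2.17071562e-04, -6.60328091e-04]), 'contact_force': array([ 0.18482856, -0.93359182, -0.1250452 ]), 'moment': array([ 0.0114195 , -0.03377479,  0.02441611]), 'finger_force': 0.0, 'opening': 0.9979972067618974}
```

View pics/scene0.png

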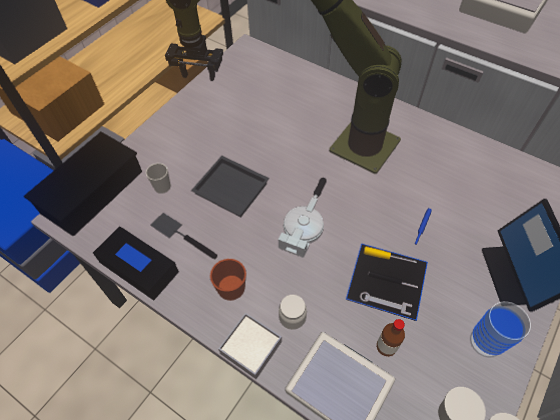

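View pics/side0.png

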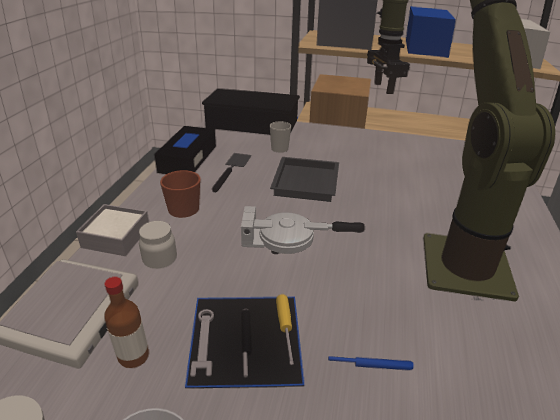

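The scene view shows the press at about (303,223) with its hinge at (293,243), the mat around (388,282) with the punch in its middle, and the tray at (230,186). In the side view the mat is at (245,340). The punch lies at x≈246, with its nose towards the camera at (245,373). The blue look-alike is off the mat.

```bash
python3 - <<'E'
from h import *
s=cam('scene'); d=cam('side'); np.set_printoptions(precision=3,suppress=True)
print('mat scene',plane(s,[[363,245],[427,262],[414,319],[347,300]],.003))
print('mat side',plane(d,[[196,297],[297,297],[302,382],[189,385]],.003))
print('tray scene',plane(s,[[223,157],[268,182],[238,215],[192,186]],.028))
print('tray side',plane(d,[[284,160],[339,161],[333,194],[273,187]],.028))
print('punch',plane(s,[[370,275],[418,287]],.011),plane(d,[[246,309],[245,374]],.011))
print('press knob, hinge, handle',plane(s,[[304,220],[293,243],[321,182]],.064),plane(d,[[287,222],[249,225],[362,226]],.06))
E
```

```text
mat scene [[0.396 0.209 0.003]
 [0.337 0.411 0.003]
 [0.536 0.459 0.003]
 [0.596 0.262 0.003]]
mat side [[0.596 0.254 0.003]
 [0.385 0.2   0.003]
 [0.337 0.407 0.003]
 [0.529 0.462 0.003]]
tray scene [[ 0.368 -0.401  0.028]
 [ 0.37  -0.194  0.028]
 [ 0.543 -0.199  0.028]
 [ 0.535 -0.41   0.028]]
tray side [[ 0.539 -0.378  0.028]
 [ 0.362 -0.419  0.028]
 [ 0.357 -0.205  0.028]
 [ 0.533 -0.199  0.028]]
punch [[0.484 0.281 0.011]
 [0.438 0.425 0.011]] [[0.48  0.268 0.011]
 [0.438 0.42  0.011]]
press knob, hinge, handle [[ 0.455  0.012  0.064]
 [ 0.548  0.029  0.064]
 [ 0.29  -0.023  0.064]] [[ 0.449  0.01   0.06 ]
 [ 0.536  0.045  0.06 ]
 [ 0.267 -0.019  0.06 ]]
```

```bash
cat >> h.py <<'E'
np.set_printoptions(precision=4,suppress=True)
def orient(xdir,zdir):
    z=np.array(zdir,float);z/=np.linalg.norm(z);x=np.array(xdir,float);x-=z*(x@z);x/=np.linalg.norm(x)
    return np.c_[x,np.cross(z,x),z]
def rel(p,M):
    """shift and turn in tool axes from the present pose to goal (p,M)"""
    st=r.get_state();A=R.from_quat(st['eef_rot']).as_matrix()
    t=A.T@(np.array(p)-st['tool_pos']);w=R.from_matrix(A.T@M).as_rotvec()
    print('xyz',t.round(4),'rot',w.round(4),'rows',max(np.linalg.norm(t)/.0417,np.degrees(np.linalg.norm(w))/7.16).round(1));return t,w
def look(B,f,tilt,dist):
    """camera behind B (against horizontal f), looking along f and down; tilt = tool tilt"""
    f=np.r_[f,0]/np.linalg.norm(f);c,s=np.cos(tilt),np.sin(tilt)
    M=orient(-c*f-s*np.r_[0,0,1],s*f-c*np.r_[0,0,1]);H=np.array(r.camera_params('wrist')['hand_eye'])
    return np.array(B)-M@(H[:3,2]*dist+H[:3,3]),M
E
python3 - <<'E'
from h import *
p,M=look([.556,-.011,.058],[-.24,.97],np.radians(33),.2)
print(p); rel(p,M); print(M)
E
```

```text
[ 0.5588 -0.0204  0.1055]
xyz [ 0.505  -0.3839  0.1331] rot [ 0.4975 -0.4208  1.6827] rows 15.5
[[ 0.2014 -0.9707 -0.1308]
 [-0.8141 -0.2402  0.5287]
 [-0.5446 -0.     -0.8387]]
```

Call:
carry_out --plan '[{"rot": [0.06, -0.05, 0.21], "xyz": [0.04, -0.03, 0.0], "grip": 0}, {"rot": [0.12, -0.1, 0.42], "xyz": [0.075, -0.057, 0.0], "grip": 0}, {"rot": [0.18, -0.15, 0.63], "xyz": [0.11, -0.084, 0.0], "grip": 0}, {"rot": [0.25, -0.21, 0.84], "xyz": [0.145, -0.11, 0.0], "grip": 0}, {"rot": [0.31, -0.26, 1.05], "xyz": [0.18, -0.136, 0.0], "grip": 0}, {"rot": [0.37, -0.31, 1.26], "xyz": [0.215, -0.163, 0.0], "grip": 0}, {"rot": [0.43, -0.36, 1.47], "xyz": [0.25, -0.19, 0.0], "grip": 0}, {"rot": [0.5, -0.42, 1.68], "xyz": [0.28, -0.213, 0.0], "grip": 0}]'

```text
clock: 0.82
tool_pos: [0.4126, -0.281, 0.2387]
eef_rot: [0.949, -0.263, -0.136, -0.107]
contact_force: [1.1, -0.3, -1.0]
opening: 0.999
finger_force: 0.0
```

```bash
python3 - <<'E'
from h import *
p,M=look([.556,-.011,.058],[-.24,.97],np.radians(33),.2)
rel(p,M);print(r.get_state()['q'])
E
```

```text
xyz [ 0.0394 -0.2781  0.1676] rot [ 0.2192 -0.1906  0.7451] rows 7.8
[ 0.5507  0.6827  0.0566  1.658  -0.164   1.1366 -1.4163]
```

Call:
carry_out --plan '[{"rot": [0.22, -0.19, 0.745], "xyz": [0.04, -0.278, 0.08], "grip": 0}, {"rot": [0.22, -0.19, 0.745], "xyz": [0.04, -0.278, 0.08], "grip": 0}, {"rot": [0.22, -0.19, 0.745], "xyz": [0.04, -0.278, 0.08], "grip": 0}, {"rot": [0.22, -0.19, 0.745], "xyz": [0.04, -0.278, 0.08], "grip": 0}, {"rot": [0.22, -0.19, 0.745], "xyz": [0.04, -0.278, 0.168], "grip": 0}, {"rot": [0.22, -0.19, 0.745], "xyz": [0.04, -0.278, 0.168], "grip": 0}, {"rot": [0.22, -0.19, 0.745], "xyz": [0.04, -0.278, 0.168], "grip": 0}, {"rot": [0.22, -0.19, 0.745], "xyz": [0.04, -0.278, 0.168], "grip": 0}]'

```text
clock: 1.48
tool_pos: [0.5547, -0.0262, 0.1061]
eef_rot: [0.755, -0.591, -0.223, -0.174]
contact_force: [1.0, 0.6, 0.4]
opening: 0.999
finger_force: 0.0
```

```bash
python3 - <<'E'
from h import *
p,M=look([.556,-.011,.058],[-.24,.97],np.radians(33),.2)
rel(p,M)
im,c=snap('wrist','w1');print(proj(c,[[.556,-.011,.058]]))
E
```

```text
xyz [-0.0035 -0.0045  0.0034] rot [-0.0002 -0.0026 -0.0003] rows 0.2
[[271.4976 211.086 ]]
```

View pics/w1.png

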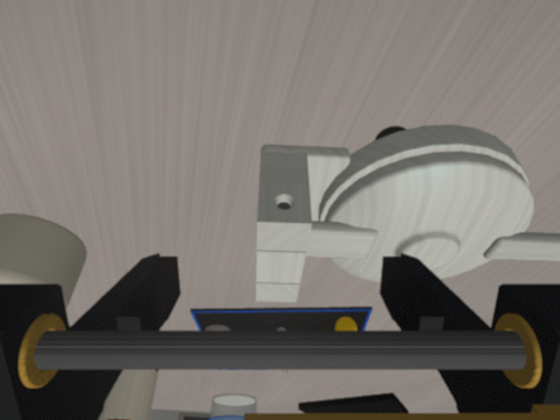

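Upside-down view of the press from the bore side: the end face spans columns 258–312, its top edge is near row 221, and the bore mouth is at about (284,202).

```bash
python3 - <<'E'
from h import *
im=cv2.imread('pics/w1.png')
cv2.imwrite('pics/w1c.png',cv2.resize(im[130:310,245:385],None,fx=4,fy=4,interpolation=cv2.INTER_CUBIC)[:600])
print(im[185:220,284].mean(1).astype(int)); print(im[202,270:300].mean(1).astype(int));print(im[185:220:3,276:294].mean(2).astype(int))
E
```

```text
[103 103 104 103 103 102 101 101 119 148 166 170 166 169 167 167 151 112
  65  48  48  47  49  57  76  93 100 104 102 104 101 101 104 101 102]
[ 99 101 101 100 100 107 123 139 146 137 125 118 113 107 112 115 120 129
 136 137 128 111 101  98  99 103 103 104 103 105]
[[103 103 100 101 102 103 103 103 103 103  99 101 100 101 102 103 100 102]
 [102 102 103 102 102 103 103 104 103 103 100 101 100 103 103 101 103 102]
 [102 103 101 102 101 102 102 104 101 101 101 101 101 100 102 102 102 100]
 [101 108 111 119 126 132 139 146 148 142 137 124 115 110 105 101 102 103]
 [128 141 151 158 163 167 168 170 166 164 162 156 151 143 134 126 115 109]
 [128 139 152 162 166 169 167 167 167 165 165 160 152 141 130 117 109 106]
 [120 129 123 103  81  69  66  63  65  68  76  92 109 122 122 108  97  93]
 [ 95  82  59  51  48  49  50  47  47  47  48  49  47  64  85  93  93  97]
 [102 100  99  96  91  89  83  77  76  77  79  82  88  92  98 100 101 103]
 [100 104 103 101 102 103 102 102 104 102 103 102 101 100 104 102 103 102]
 [102 103 101 102 103 102 104 103 101 103 101 100 102  98 101 100 103 104]
 [103 100 101 103 103 103 104 103 101 101 101 102 100 100 100 101 103 101]]
```

View pics/w1c.png

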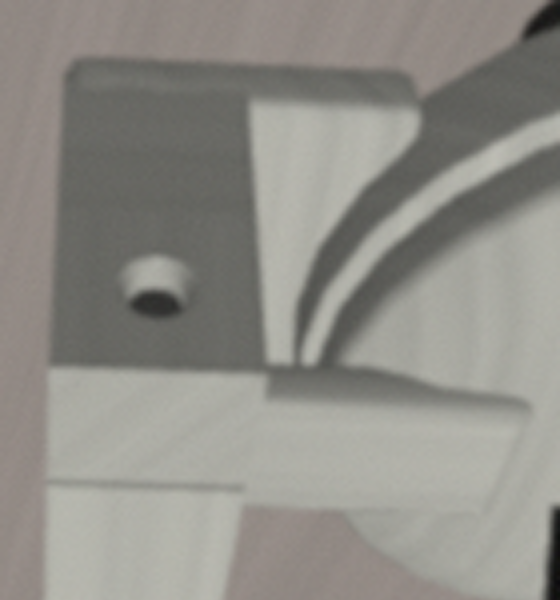

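```bash
cat > bore.py <<'E'
from h import *
im=cv2.imread('pics/w1.png'); g=im.astype(np.float32).mean(2)
st=r.get_state(); c=cam('wrist',st)   # arm has not moved since w1
sub=cv2.resize(g[185:218,268:302],None,fx=4,fy=4,interpolation=cv2.INTER_LINEAR)
m=(abs(sub-102)>12).astype(np.uint8)
cs,_=cv2.findContours(m,cv2.RETR_EXTERNAL,cv2.CHAIN_APPROX_NONE);k=cv2.convexHull(max(cs,key=cv2.contourArea))
e=cv2.fitEllipse(k);uv=(np.array(e[0])+.5)/4-.5+[268,185];print('ellipse',uv,np.array(e[1])/4,e[2])
# top front edge: row of max vertical gradient for columns
E=[]
for u in range(262,308,3):
    d=np.diff(cv2.GaussianBlur(g,(3,3),0)[214:230,u]);i=d.argmax();w=np.clip(d,0,None)[max(i-2,0):i+3];E.append([u,214+.5+(np.arange(max(i-2,0),i+3)[:len(w)]*w).sum()/w.sum()])
a=np.polyfit(*np.array(E).T,1);print('edge resid',np.std(np.polyval(a,np.array(E)[:,0])-np.array(E)[:,1]))
# side edges of the top face / end face
L=[257.0,np.polyval(a,257.0)];Rr=[311.8,np.polyval(a,311.8)]
P=plane(c,[L,Rr],.072);print('corners',P,'width',np.linalg.norm(P[0]-P[1]))
x=(P[0]-P[1]);ang=np.arctan2(x[1],x[0]);print('press yaw deg',np.degrees(ang))
n=np.array([-np.sin(ang),np.cos(ang),0]);o,d=ray(c,[uv]);B=o+d[0]*(((P.mean(0)-o)@n)/(d[0]@n));print('bore',B,'pos',o)
print('top face centre',P.mean(0))
E
python3 bore.py
python3 - <<'E'
from h import *
# press yaw from far views too
p,M=look([.5,.35,.011],[-.28,.96],np.radians(0),.2); print(p); rel([.47,.33,.20],orient([.28,-.96,0],[0,0,-1])); print(r.get_state()['q'])
E
```

```text
ellipse [283.369  199.2109] [12.7159 18.2126] 87.951904296875
edge resid 0.07174489079649547
corners [[ 0.5653 -0.0105  0.072 ]
 [ 0.5386 -0.0159  0.072 ]] width 0.02725430879670691
press yaw deg 11.357411703919771
bore [ 0.5524 -0.0131  0.0571] pos [ 0.5912 -0.1552  0.1831]
top face centre [ 0.552  -0.0132  0.072 ]
[0.4947 0.3668 0.0558]
xyz [-0.35   -0.0048  0.1154] rot [-0.0086  0.5841 -0.0291] rows 8.8
[ 0.2091  0.9499  0.0434  1.6796 -0.6895  0.9464 -2.1133]
```

```bash
sed -i 's/^cs,_=/m=cv2.morphologyEx(m,cv2.MORPH_CLOSE,np.ones((15,15),np.uint8))\ncs,_=/' bore.py; python3 bore.py
python3 - <<'E'
from h import *
c=cam('wrist'); g=cv2.imread('pics/w1.png').astype(np.float32).mean(2); g=cv2.GaussianBlur(g,(3,3),0)
# outer (+x) long top edge of hinge: column of max gradient for rows 224..300
E=[]
im=cv2.imread('pics/w1.png').astype(np.float32)
for v in range(226,298,3):
    d=abs(np.diff(im[v,248:266],axis=0)).sum(1);i=d.argmax();s=slice(max(i-1,0),i+2);E.append([248.5+(np.arange(len(d))[s]*d[s]).sum()/d[s].sum(),v])
E=np.array(E);a=np.polyfit(E[:,1],E[:,0],1);print('res',np.std(np.polyval(a,E[:,1])-E[:,0]))
P=plane(c,[[np.polyval(a,226),226],[np.polyval(a,297),297]],.072);d=P[1]-P[0];print(P,np.linalg.norm(d),'yaw',np.degrees(np.arctan2(-d[0],d[1])))
E
```

```text
ellipse [283.7789 201.2365] [16.9106 19.6156] 101.4191665649414
edge resid 0.07174489079649547
corners [[ 0.5653 -0.0105  0.072 ]
 [ 0.5386 -0.0159  0.072 ]] width 0.02725430879670691
press yaw deg 11.357411703919771
bore [ 0.5522 -0.0131  0.0584] pos [ 0.5912 -0.1552  0.1831]
top face centre [ 0.552  -0.0132  0.072 ]
res 0.5130200243238606
[[ 0.5648 -0.0065  0.072 ]
 [ 0.5492  0.072   0.072 ]] 0.08007890348754139 yaw 11.274748854630044
```

```bash
python3 - <<'E'
from h import *
rel([.50,.15,.22],orient([-.981,-.196,0],[0,0,-1]))   # halfway yaw
rel([.50,.15,.22],orient([.981,.196,0],[0,0,-1]))
E
```

```text
xyz [-0.2094  0.0114 -0.0015] rot [0.4741 0.4478 1.5765] rows 13.7
xyz [-0.2094  0.0114 -0.0015] rot [-0.4411  0.4671 -1.4674] rows 12.8
```

Negative turn about tool z (second option).

Call:
carry_out --plan '[{"rot": [-0.03, 0.03, -0.11], "xyz": [-0.03, 0.0, -0.01], "grip": 0}, {"rot": [-0.07, 0.07, -0.22], "xyz": [-0.06, 0.0, -0.015], "grip": 0}, {"rot": [-0.1, 0.11, -0.33], "xyz": [-0.09, 0.0, -0.015], "grip": 0}, {"rot": [-0.13, 0.14, -0.44], "xyz": [-0.12, 0.0, -0.01], "grip": 0}, {"rot": [-0.17, 0.18, -0.55], "xyz": [-0.15, 0.01, 0.0], "grip": 0}, {"rot": [-0.2, 0.21, -0.66], "xyz": [-0.18, 0.01, 0.0], "grip": 0}, {"rot": [-0.23, 0.25, -0.77], "xyz": [-0.21, 0.01, 0.0], "grip": 0}, {"rot": [-0.27, 0.28, -0.88], "xyz": [-0.21, 0.01, 0.0], "grip": 0}]'

```text
clock: 2.2
tool_pos: [0.5009, 0.1493, 0.2251]
eef_rot: [0.974, -0.19, -0.096, -0.074]
contact_force: [-1.2, 0.9, -0.8]
opening: 1.001
finger_force: 0.0
```

```bash
python3 - <<'E'
from h import *
rel([.466,.32,.17],orient([-.28,.96,0],[0,0,-1]));print(r.get_state()['q'])
E
```

```text
xyz [-0.0805 -0.1372  0.0899] rot [-0.3023 -0.0031 -2.2255] rows 18.0
[-0.2528  0.6311  0.0138  1.7955 -0.2982  0.8525 -1.9837]
```

```bash
python3 - <<'E'
from h import *
print(plane(cam('side'),[[130,362]],0),plane(cam('scene'),[[387,352]],0),plane(cam('scene'),[[399,323]],.19))
print('tub',plane(cam('scene'),[[292,303]],.085))
E
```

```text
[[0.6547 0.4437 0.    ]] [[0.6703 0.4374 0.    ]] [[0.6556 0.4274 0.19  ]]
tub [[0.7279 0.1434 0.085 ]]
```

Call:
carry_out --plan '[{"rot": [-0.02, 0.0, -0.12], "xyz": [-0.02, -0.03, 0.0], "grip": 0}, {"rot": [-0.03, 0.0, -0.24], "xyz": [-0.04, -0.06, 0.0], "grip": 0}, {"rot": [-0.05, 0.0, -0.36], "xyz": [-0.06, -0.09, 0.02], "grip": 0}, {"rot": [-0.07, 0.0, -0.48], "xyz": [-0.08, -0.12, 0.03], "grip": 0}, {"rot": [-0.08, 0.0, -0.6], "xyz": [-0.08, -0.137, 0.04], "grip": 0}, {"rot": [-0.1, 0.0, -0.72], "xyz": [-0.08, -0.137, 0.05], "grip": 0}, {"rot": [-0.12, 0.0, -0.84], "xyz": [-0.08, -0.137, 0.06], "grip": 0}, {"rot": [-0.13, 0.0, -0.96], "xyz": [-0.08, -0.137, 0.07], "grip": 0}]'

```text
clock: 2.87
tool_pos: [0.4724, 0.3104, 0.1849]
eef_rot: [0.955, 0.285, -0.065, -0.048]
contact_force: [-0.1, -0.4, -0.7]
opening: 1.001
finger_force: 0.0
```

```bash
python3 - <<'E'
from h import *
rel([.466,.32,.17],orient([-.28,.96,0],[0,0,-1]));print(r.get_state()['q'])
E
```

```text
xyz [ 0.0015 -0.0096  0.0162] rot [-0.1735  0.0024 -1.2723] rows 10.3
[-0.4811  0.727  -0.1873  1.7056 -0.0127  0.8102 -1.6097]
```

Call:
carry_out --plan '[{"rot": [-0.02, 0.0, -0.12], "xyz": [0.0, -0.005, 0.005], "grip": 0}, {"rot": [-0.03, 0.0, -0.24], "xyz": [0.0, -0.01, 0.01], "grip": 0}, {"rot": [-0.05, 0.0, -0.36], "xyz": [0.0, -0.01, 0.01], "grip": 0}, {"rot": [-0.07, 0.0, -0.48], "xyz": [0.0, -0.01, 0.015], "grip": 0}, {"rot": [-0.08, 0.0, -0.6], "xyz": [0.0, -0.01, 0.015], "grip": 0}, {"rot": [-0.1, 0.0, -0.72], "xyz": [0.0, -0.01, 0.015], "grip": 0}, {"rot": [-0.12, 0.0, -0.84], "xyz": [0.0, -0.01, 0.015], "grip": 0}, {"rot": [-0.13, 0.0, -0.96], "xyz": [0.0, -0.01, 0.015], "grip": 0}]'

```text
clock: 3.53
tool_pos: [0.4647, 0.3188, 0.1719]
eef_rot: [0.717, 0.697, -0.018, -0.013]
contact_force: [1.1, 0.2, -0.5]
opening: 0.999
finger_force: 0.0
```

Call:
carry_out --plan '[{"rot": [-0.013, 0.0, -0.1], "xyz": [0.0, 0.0, 0.0], "grip": 0}, {"rot": [-0.026, 0.0, -0.2], "xyz": [0.0, 0.0, 0.0], "grip": 0}, {"rot": [-0.04, 0.0, -0.31], "xyz": [0.0, 0.0, 0.0], "grip": 0}, {"rot": [-0.04, 0.0, -0.31], "xyz": [0.0, 0.0, 0.0], "grip": 0}]'

```text
clock: 3.87
tool_pos: [0.4646, 0.3182, 0.1718]
eef_rot: [0.603, 0.798, -0.003, -0.001]
contact_force: [-0.5, 0.1, -0.1]
opening: 0.995
finger_force: 0.0
```

```bash
python3 - <<'E'
from h import *
rel([.466,.32,.17],orient([-.28,.96,0],[0,0,-1]));print(r.get_state()['q'])
im,c=snap('wrist','w2')
E
```

```text
xyz [0.0014 0.0019 0.0018] rot [-0.006   0.0014 -0.0064] rows 0.1
[-0.4239  0.7277 -0.4391  1.8073  0.4449  0.7122 -0.832 ]
```

View pics/w2.png

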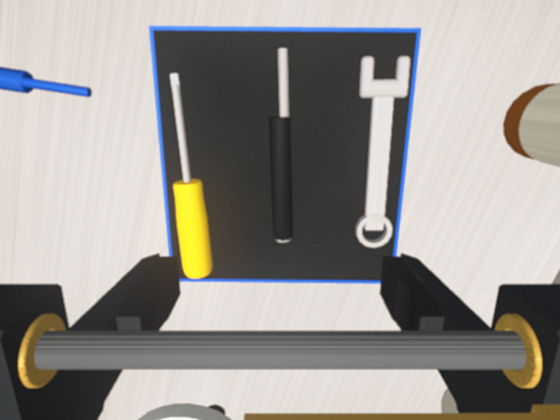

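The punch is seen from above: its shank runs from row 117 to 240 around column 281, and its nose from row 48 to 117 around column 284. Next I fit the axes of the shank and the nose.

```bash
python3 - <<'E'
from h import *
im=cv2.imread('pics/w2.png'); g=cv2.GaussianBlur(im.astype(np.float32).mean(2),(3,3),0); c=cam('wrist')
print(g[180,262:302].astype(int)); print(g[80,272:296].astype(int)); print(g[40:60,283].astype(int)); print(g[108:126,284].astype(int)); print(g[228:250,283].astype(int))
E
```

```text
[51 51 52 51 51 51 52 50 46 40 37 39 43 45 48 51 52 52 52 51 49 46 44 42
 40 38 36 32 32 38 45 50 51 52 52 51 50 50 50 51]
[ 54  53  53  52  55  74 117 165 199 216 222 221 215 204 185 153 110  73
  56  54  54  54  55  55]
[ 60  59  59  58  58  58  75 121 177 211 220 221 221 220 220 220 220 221
 221 221]
[217 217 218 217 218 218 216 203 166 112  68  48  46  47  47  48  47  48]
[ 46  46  46  46  46  46  47  47  45  44  49  77 124 153 135  91  61  54
  55  56  57  57]
```

```bash
cat > punch.py <<'E'
from h import *
def nose(g,rows,lo,hi,thr=135):
    out=[]
    for v in rows:
        s=g[v,lo:hi];i=np.where(s>thr)[0];a,b=i[0],i[-1]
        l=a-(s[a]-thr)/(s[a]-s[a-1]);q=b+(s[b]-thr)/(s[b]-s[b+1]);out.append([lo+(l+q)/2,v,q-l])
    return np.array(out)
def shank(g,rows,lo,hi,thr=45):
    out=[]
    for v in rows:
        s=g[v,lo:hi];i=np.where(s<thr)[0];out.append([lo+(i[0]+i[-1])/2,v,i[-1]-i[0]])
    return np.array(out)
if __name__=='__main__':
    im=cv2.imread('pics/w2.png'); g=cv2.GaussianBlur(im.astype(np.float32).mean(2),(3,3),0); c=cam('wrist')
    n=nose(g,range(55,112,4),268,300);s=shank(g,range(128,228,5),260,304)
    print(n[:,2].mean(),s[:,2].mean(),s[:,0])
    ln=np.polyfit(n[:,1],n[:,0],1);ls=np.polyfit(s[:,1],s[:,0],1)
    for zn in(.007,.011,.015):
        N=plane(c,[[np.polyval(ln,v),v] for v in(47.3,116.5)],zn);S=plane(c,[[np.polyval(ls,v),v] for v in(118,238)],.011)
        d=S[0]-S[1];u=d/np.linalg.norm(d);w=N-S[1];lat=[u[0]*k[1]-u[1]*k[0] for k in w]
        print(zn,'nose len',np.linalg.norm(N[0]-N[1]),'shank',S,np.linalg.norm(d),'yaw from +y',np.degrees(np.arctan2(-u[0],u[1])),'lateral(left+)',np.array(lat),'tip along',w[0]@u)
        M=R.from_quat(r.get_state()['eef_rot']).as_matrix(); print('mid in tool',M.T@(S.mean(0)-r.get_state()['tool_pos']),'u tool',M.T@u, 'nose dir',np.degrees(np.arctan2(*( (M.T@(N[0]-N[1]))[[1,0]]))))
E
python3 punch.py
```

```text
8.993808835123977 20.4 [279.5 279.5 279.5 279.5 279.5 280.5 280.  280.5 280.5 280.5 281.  281.
 281.  281.  282.  282.  282.  282.  282.  282.5]
0.007 nose len 0.052151832587063865 shank [[0.4488 0.3717 0.011 ]
 [0.4801 0.2727 0.011 ]] 0.10384540638320319 yaw from +y 17.516217575140566 lateral(left+) [-0.0043 -0.0039] tip along 0.1567997498674319
mid in tool [0.0041 0.0016 0.1609] u tool [ 0.9994 -0.0336 -0.001 ] nose dir -1.493313706354071
0.011 nose len 0.051480725802512096 shank [[0.4488 0.3717 0.011 ]
 [0.4801 0.2727 0.011 ]] 0.10384540638320319 yaw from +y 17.516217575140566 lateral(left+) [-0.0043 -0.0039] tip along 0.15637280559525835
mid in tool [0.0041 0.0016 0.1609] u tool [ 0.9994 -0.0336 -0.001 ] nose dir -1.49331370635413
0.015 nose len 0.050809619017960196 shank [[0.4488 0.3717 0.011 ]
 [0.4801 0.2727 0.011 ]] 0.10384540638320319 yaw from +y 17.516217575140566 lateral(left+) [-0.0042 -0.0038] tip along 0.15594586132308472
mid in tool [0.0041 0.0016 0.1609] u tool [ 0.9994 -0.0336 -0.001 ] nose dir -1.4933137063541067
```

```bash
python3 - <<'E'
from h import *
y=np.radians(17.3);rel([.4645,.3222,.006],orient([-np.sin(y),np.cos(y),0],[0,0,-1]))
E
```

```text
xyz [0.0041 0.0017 0.1659] rot [-0.0061  0.0011 -0.0299] rows 4.0
```

Call:
carry_out --plan '[{"rot": [-0.006, 0.001, -0.03], "xyz": [0.004, 0.0015, 0.04], "grip": 60}, {"rot": [-0.006, 0.001, -0.03], "xyz": [0.004, 0.0015, 0.08], "grip": 90}, {"rot": [-0.006, 0.001, -0.03], "xyz": [0.004, 0.0015, 0.12], "grip": 90}, {"rot": [-0.006, 0.001, -0.03], "xyz": [0.004, 0.0015, 0.145], "grip": 90}, {"rot": [-0.006, 0.001, -0.03], "xyz": [0.004, 0.0015, 0.158], "grip": 90}, {"rot": [-0.006, 0.001, -0.03], "xyz": [0.004, 0.0015, 0.165], "grip": 90}, {"rot": [-0.006, 0.001, -0.03], "xyz": [0.004, 0.0015, 0.165], "grip": 90}, {"rot": [-0.006, 0.001, -0.03], "xyz": [0.004, 0.0015, 0.165], "grip": 90}]'

```text
clock: 4.58
tool_pos: [0.4652, 0.3227, 0.0073]
eef_rot: [0.593, 0.806, 0.001, 0.0]
contact_force: [-0.2, -0.3, -0.1]
opening: 0.651
finger_force: 0.0
```

```bash
python3 - <<'E'
from h import *
y=np.radians(17.3);rel([.4645,.3222,.006],orient([-np.sin(y),np.cos(y),0],[0,0,-1]));s=r.get_state();print(s['tool_pos'],s['contact_force'])
E
```

```text
xyz [-0.0003 -0.0008  0.0013] rot [ 0.0014 -0.0001  0.0005] rows 0.0
[0.4652 0.3227 0.0073] [-0.2305 -0.3236 -0.0541]
```

Close with 50 N.

Call:
carry_out --plan '[{"rot": [0, 0, 0], "xyz": [0, 0, 0.001], "grip": 255}, {"rot": [0, 0, 0], "xyz": [0, 0, 0.001], "grip": 255}, {"rot": [0, 0, 0], "xyz": [0, 0, 0.001], "grip": 255}, {"rot": [0, 0, 0], "xyz": [0, 0, 0.001], "grip": 255}, {"rot": [0, 0, 0], "xyz": [0, 0, 0.001], "grip": 255}, {"rot": [0, 0, 0], "xyz": [0, 0, 0.001], "grip": 255}]' --squeeze 55

```text
clock: 5.08
tool_pos: [0.4648, 0.3225, 0.0062]
eef_rot: [0.592, 0.806, 0.0, 0.0]
contact_force: [0.5, -0.3, 0.1]
opening: 0.217
finger_force: 0.0
```

```bash
python3 - <<'E'
from h import *
s=r.get_state();print(s['tool_pos'],s['contact_force'],s['opening']*88,s['finger_force'],s['eef_rot'],s['moment'])
E
```

```text
[0.4648 0.3225 0.0062] [ 0.4987 -0.3015  0.113 ] 19.063455937897068 0.0 [0.592  0.8059 0.0005 0.0002] [-0.0526 -0.1104  0.0298]
```

Call:
carry_out --plan '[{"rot": [0, 0, 0], "xyz": [0, 0, 0], "grip": 255}, {"rot": [0, 0, 0], "xyz": [0, 0, 0], "grip": 255}, {"rot": [0, 0, 0], "xyz": [0, 0, 0], "grip": 255}]' --squeeze 55

```text
clock: 5.33
tool_pos: [0.4646, 0.3224, 0.0061]
eef_rot: [0.592, 0.806, 0.0, 0.0]
contact_force: [-1.1, -1.1, 3.0]
opening: 0.174
finger_force: 55.0
```

Call:
carry_out --plan '[{"rot": [0, 0, 0], "xyz": [0, 0, -0.015], "grip": 255}, {"rot": [0, 0, 0], "xyz": [0, 0, -0.04], "grip": 255}, {"rot": [0, 0, 0], "xyz": [0, 0, -0.08], "grip": 255}, {"rot": [0, 0, 0], "xyz": [0, 0, -0.12], "grip": 255}, {"rot": [0, 0, 0], "xyz": [0, 0, -0.14], "grip": 255}, {"rot": [0, 0, 0], "xyz": [0, 0, -0.14], "grip": 255}]'

```text
clock: 5.83
tool_pos: [0.4667, 0.3244, 0.1502]
eef_rot: [0.592, 0.806, 0.004, 0.001]
contact_force: [-0.1, 0.4, -1.6]
opening: 0.167
finger_force: 55.0
```

```bash
python3 - <<'E'
from h import *
s=r.get_state();print(s['tool_pos'],s['contact_force'],s['opening']*88,s['finger_force'],s['eef_rot'],s['moment'],s['q'])
snap('wrist','w3')
E
```

```text
[0.4667 0.3244 0.1502] [-0.0991  0.3675 -1.6105] 14.711234316696062 54.997107926756144 [0.5922 0.8058 0.0044 0.001 ] [-0.0224 -0.1595  0.0006] [-0.4378  0.7596 -0.4283  1.8227  0.4887  0.656  -0.8503]
```

View pics/w3.png

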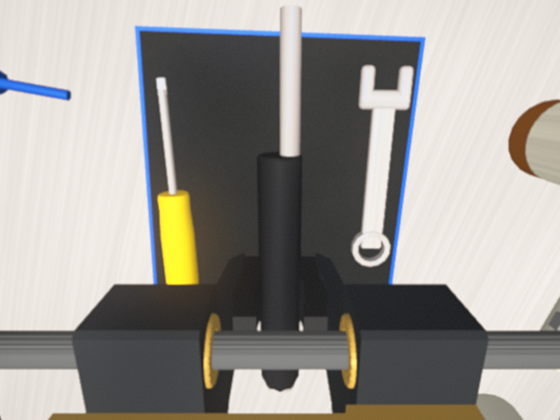

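The punch is held: its shank is at columns 258–301 and its nose at column 290, rows 8–155.

```bash
cat > inhand.py <<'E'
from punch import *
def inhand(f,lo=272,hi=310):
    im=cv2.imread('pics/%s.png'%f); g=cv2.GaussianBlur(im.astype(np.float32).mean(2),(3,3),0)
    p=r.camera_params('wrist');H=np.array(p['hand_eye']);K=np.array([[p['fx'],0,p['cx']],[0,p['fy'],p['cy']],[0,0,1]]);c=(K,np.array(p['distortion']),H[:3,:3],H[:3,3])
    n=nose(g,range(44,148,5),lo,hi,130);ln=np.polyfit(n[:,1],n[:,0],1);print('width px',n[0,2],n[-1,2],'res',np.std(np.polyval(ln,n[:,1])-n[:,0]))
    col=g[:,290];top=np.where(col[:40]>160)[0][0];base=150+np.where(col[150:170]<120)[0][0]
    N=plane(c,[[np.polyval(ln,v),v] for v in(top,base)],-.005);print(top,base);print('tip,base in tool',N,'len',np.linalg.norm(N[0]-N[1]),'angle',np.degrees(np.arctan2(*(N[0]-N[1])[[1,0]])));return N
if __name__=='__main__': inhand('w3')
E
python3 inhand.py
```

```text
width px 20.89346146583557 19.1571042239666 res 0.03749226572925218
0 157
tip,base in tool [[ 0.1056  0.004  -0.005 ]
 [ 0.0521  0.004  -0.005 ]] len 0.05355612987439973 angle 0.06566375219009774
```

```bash
cat > goal.py <<'E'
from h import *
import sys
B=np.array([.5522,-.0131,.058]);yaw=np.radians(11.3)
f=np.array([-np.sin(yaw),np.cos(yaw),0]);rt=np.array([np.cos(yaw),np.sin(yaw),0]);M=orient(f,[0,0,-1]);tip=np.array([.103,.004,-.005])
def tcp(stand,dx=0,dz=0): return B-f*stand+rt*dx+np.r_[0,0,dz]-M@tip
def where():
    s=r.get_state();A=R.from_quat(s['eef_rot']).as_matrix();t=s['tool_pos']+A@tip-B;F=s['contact_force']
    print('tip depth %.2f right %.2f up %.2f mm'%(t@f*1e3,t@rt*1e3,t[2]*1e3),'F f/r/z',np.array([F@f,F@rt,F[2]]).round(2),'pad',round(s['finger_force'],1),'t',s['clock'])
E
python3 - <<'E'
from goal import *
p=tcp(.03);print(p);rel(p+[0,0,.097],M);rel(p,M)
E
```

```text
[ 0.5743 -0.1443  0.053 ]
xyz [-0.4786 -0.0359 -0.0033] rot [ 0.0046 -0.002   0.106 ] rows 11.5
xyz [-0.4787 -0.0364  0.0937] rot [ 0.0046 -0.002   0.106 ] rows 11.7
```

Call:
carry_out --plan '[{"rot": [0.005, -0.002, 0.106], "xyz": [-0.03, -0.003, -0.003], "grip": 255}, {"rot": [0.005, -0.002, 0.106], "xyz": [-0.07, -0.006, -0.003], "grip": 255}, {"rot": [0.005, -0.002, 0.106], "xyz": [-0.11, -0.009, -0.003], "grip": 255}, {"rot": [0.005, -0.002, 0.106], "xyz": [-0.15, -0.012, -0.003], "grip": 255}, {"rot": [0.005, -0.002, 0.106], "xyz": [-0.19, -0.015, -0.003], "grip": 255}, {"rot": [0.005, -0.002, 0.106], "xyz": [-0.23, -0.018, -0.003], "grip": 255}, {"rot": [0.005, -0.002, 0.106], "xyz": [-0.27, -0.021, -0.003], "grip": 255}, {"rot": [0.005, -0.002, 0.106], "xyz": [-0.31, -0.024, -0.003], "grip": 255}]'

```text
clock: 6.55
tool_pos: [0.5332, 0.0171, 0.1468]
eef_rot: [0.634, 0.774, -0.004, -0.002]
contact_force: [0.3, 0.3, -1.6]
opening: 0.172
finger_force: 55.0
```

Call:
carry_out --plan '[{"rot": [0, 0, 0], "xyz": [-0.04, -0.003, 0], "grip": 255}, {"rot": [0, 0, 0], "xyz": [-0.08, -0.006, 0], "grip": 255}, {"rot": [0, 0, 0], "xyz": [-0.12, -0.009, 0], "grip": 255}, {"rot": [0, 0, 0], "xyz": [-0.15, -0.011, 0], "grip": 255}, {"rot": [0, 0, 0], "xyz": [-0.165, -0.012, 0], "grip": 255}, {"rot": [0, 0, 0], "xyz": [-0.165, -0.012, 0], "grip": 255}]'

```text
clock: 7.05
tool_pos: [0.5533, -0.151, 0.1465]
eef_rot: [0.637, 0.771, -0.005, -0.001]
contact_force: [-0.3, -0.4, -2.2]
opening: 0.172
finger_force: 55.0
```

```bash
python3 - <<'E'
from goal import *
where();rel(tcp(.03),M);print(r.get_state()['q'])
E
```

```text
tip depth -32.46 right -21.11 up 92.99 mm F f/r/z [-0.33 -0.4  -2.21] pad 55.0 t 7.05
xyz [0.003  0.0228 0.0933] rot [-0.0092  0.0043 -0.0078] rows 2.3
[ 0.4643  0.7861 -0.4904  1.7926  0.5478  0.7105 -0.1429]
```

Call:
carry_out --plan '[{"rot": [-0.009, 0.004, -0.008], "xyz": [0.003, 0.023, 0.01], "grip": 255}, {"rot": [-0.009, 0.004, -0.008], "xyz": [0.003, 0.023, 0.04], "grip": 255}, {"rot": [-0.009, 0.004, -0.008], "xyz": [0.003, 0.023, 0.07], "grip": 255}, {"rot": [-0.009, 0.004, -0.008], "xyz": [0.003, 0.023, 0.093], "grip": 255}, {"rot": [-0.009, 0.004, -0.008], "xyz": [0.003, 0.023, 0.093], "grip": 255}, {"rot": [-0.009, 0.004, -0.008], "xyz": [0.003, 0.023, 0.093], "grip": 255}]'

```text
clock: 7.55
tool_pos: [0.575, -0.1359, 0.0543]
eef_rot: [0.63, 0.777, 0.001, -0.002]
contact_force: [0.7, -0.9, -1.7]
opening: 0.169
finger_force: 55.0
```

```bash
python3 - <<'E'
from goal import *
where();rel(tcp(.012),M); im,c=snap('wrist','w4'); print(proj(c,[B,tcp(.03)+M@tip]))
E
```

```text
tip depth -21.85 right 1.16 up 1.70 mm F f/r/z [-1.07  0.5  -1.66] pad 55.0 t 7.55
xyz [ 0.0099 -0.0022  0.0013] rot [ 0.0003 -0.0042  0.0106] rows 0.2
[[287.8302 -63.9188]
 [286.3887  35.386 ]]
```

View pics/w4.png

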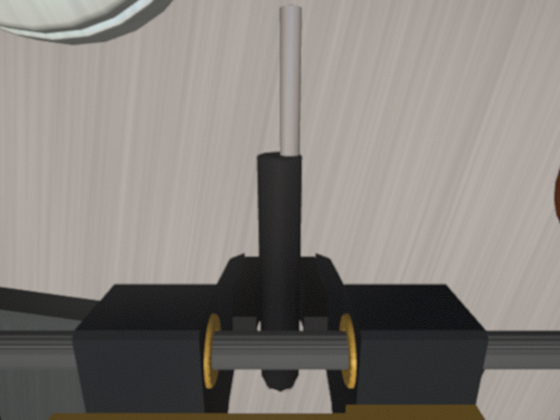

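The view shows only the punch nose over the bare counter, with its tip at (290,8). The hinge is out of view, so the insertion goes by measured pose and force.

Call:
carry_out --plan '[{"rot": [0, -0.004, 0.01], "xyz": [0.005, -0.002, 0.0015], "grip": 255}, {"rot": [0, -0.004, 0.01], "xyz": [0.01, -0.002, 0.0015], "grip": 255}, {"rot": [0, -0.004, 0.01], "xyz": [0.01, -0.002, 0.0015], "grip": 255}, {"rot": [0, -0.004, 0.01], "xyz": [0.01, -0.002, 0.0015], "grip": 255}]'

```text
clock: 7.93
tool_pos: [0.5733, -0.1273, 0.0557]
eef_rot: [0.634, 0.773, 0.002, 0.003]
contact_force: [0.2, -0.2, -2.0]
opening: 0.17
finger_force: 55.0
```

```bash
python3 - <<'E'
from goal import *
where();rel(tcp(.004),M)
E
```

```text
tip depth -13.13 right 2.24 up 2.54 mm F f/r/z [-0.26  0.13 -2.  ] pad 55.0 t 7.9333
xyz [ 0.0091 -0.0023  0.0027] rot [ 0.0063  0.0023 -0.0001] rows 0.2
```

Call:
carry_out --plan '[{"rot": [0.006, 0.002, 0], "xyz": [0.004, -0.0023, 0.0027], "grip": 255}, {"rot": [0.006, 0.002, 0], "xyz": [0.009, -0.0023, 0.0027], "grip": 255}, {"rot": [0.006, 0.002, 0], "xyz": [0.009, -0.0023, 0.0027], "grip": 255}, {"rot": [0.006, 0.002, 0], "xyz": [0.009, -0.0023, 0.0027], "grip": 255}, {"rot": [0.006, 0.002, 0], "xyz": [0.009, -0.0023, 0.0027], "grip": 255}]'

```text
clock: 8.35
tool_pos: [0.5686, -0.122, 0.052]
eef_rot: [0.635, 0.772, -0.002, 0.001]
contact_force: [0.7, -5.8, -1.8]
opening: 0.171
finger_force: 55.0
```

```bash
python3 - <<'E'
from goal import *
where();rel(tcp(.004),M)
E
```

```text
tip depth -7.01 right -0.91 up -1.32 mm F f/r/z [-5.8  -0.48 -1.75] pad 55.0 t 8.35
xyz [ 0.003   0.0012 -0.001 ] rot [-0.0021  0.003  -0.003 ] rows 0.1
```

Call:
carry_out --plan '[{"rot": [0, 0, 0], "xyz": [-0.004, 0, 0], "grip": 255}, {"rot": [0, 0, 0], "xyz": [-0.008, 0, 0], "grip": 255}, {"rot": [0, 0, 0], "xyz": [-0.008, 0, 0], "grip": 255}, {"rot": [0, 0, 0], "xyz": [-0.008, 0, 0], "grip": 255}]'

```text
clock: 8.68
tool_pos: [0.5703, -0.1272, 0.0518]
eef_rot: [0.635, 0.773, -0.0, -0.001]
contact_force: [0.8, 0.4, -1.5]
opening: 0.168
finger_force: 55.0
```

```bash
python3 - <<'E'
from goal import *
for n in('side','scene','wrist'):
    where(); snap(n,n+'5')
where()
from inhand import inhand; inhand('wrist5')
a=cv2.resize(cv2.imread('pics/side5.png')[190:270,210:330],None,fx=4,fy=4,interpolation=cv2.INTER_CUBIC)
b=cv2.resize(cv2.imread('pics/scene5.png')[190:270,240:330],None,fx=4,fy=4,interpolation=cv2.INTER_CUBIC);cv2.imwrite('pics/v5.png',np.hstack([a,b])[:,:800])
E
```

```text
tip depth -12.40 right -0.48 up -1.07 mm F f/r/z [ 0.2   0.83 -1.46] pad 55.0 t 8.6833
tip depth -12.21 right -0.45 up -1.01 mm F f/r/z [-0.27 -0.1  -2.22] pad 55.0 t 8.7333
tip depth -12.15 right -0.47 up -1.02 mm F f/r/z [-0.71  0.69 -1.23] pad 55.0 t 8.7833
tip depth -12.20 right -0.50 up -1.01 mm F f/r/z [-0.36  0.58 -2.52] pad 55.0 t 8.8333Traceback (most recent call last):
  File "<stdin>", line 5, in <module>
  File "inhand.py", line 5, in inhand
    n=nose(g,range(44,148,5),lo,hi,130);ln=np.polyfit(n[:,1],n[:,0],1);print('width px',n[0,2],n[-1,2],'res',np.std(np.polyval(ln,n[:,1])-n[:,0]))
  File "punch.py", line 6, in nose
    l=a-(s[a]-thr)/(s[a]-s[a-1]);q=b+(s[b]-thr)/(s[b]-s[b+1]);out.append([lo+(l+q)/2,v,q-l])
                                                      ~^^^^^
IndexError: index 38 is out of bounds for axis 0 with size 38
```

```bash
python3 - <<'E'
from h import *
a=cv2.resize(cv2.imread('pics/side5.png')[200:270,220:310],None,fx=4,fy=4,interpolation=cv2.INTER_CUBIC)
b=cv2.resize(cv2.imread('pics/scene5.png')[200:270,255:330],None,fx=4,fy=4,interpolation=cv2.INTER_CUBIC)
w=cv2.imread('pics/wrist5.png')[0:140,200:400];w=cv2.resize(w,None,fx=3.3,fy=2);o=np.zeros((560,660,3),np.uint8);o[:280,:a.shape[1]]=a;o[:280,360:660]=b;o[280:560,:660]=w;cv2.imwrite('pics/v5.png',o)
E
```

```text
(no output)
```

View pics/v5.png

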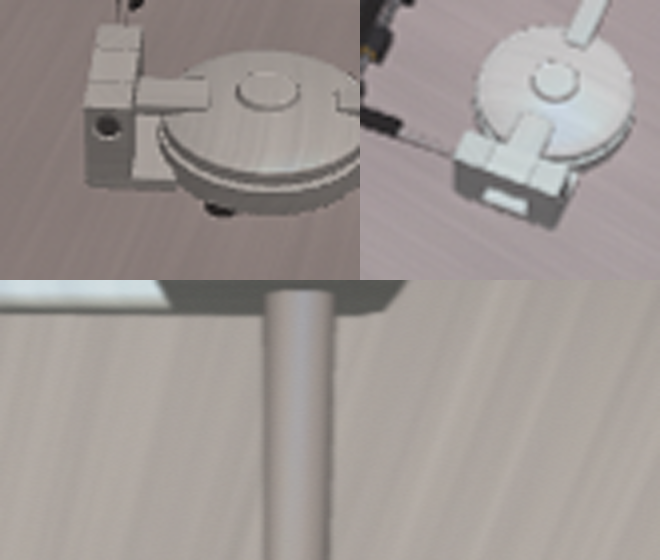

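The side and scene crops show the nose in front of the hinge end. In the wrist view the lower part of the end face is now visible at the top, rows 0–15 and columns 250–320. I measure its vertical edges and foot there.

```bash
python3 - <<'E'
from goal import *
im=cv2.imread('pics/wrist5.png').astype(np.float32); g=cv2.GaussianBlur(im,(3,3),0)
c=cam('wrist'); st=r.get_state()
for v in range(1,15,2):
    d=abs(np.diff(g[v],axis=0)).sum(1); l=235+d[235:262].argmax(); q=305+d[305:335].argmax(); print(v,l+.5,q+.5,d[l].round(),d[q].round(),(l+q)/2+.5)
print('rows',[(u,(abs(np.diff(g[5:30,u],axis=0)).sum(1).argmax()+5.5)) for u in(255,262,270,305,310)])
print('tip rows',g[0:16,289].mean(1).astype(int))
for z in(.0,.01,.02,.03,.058): print(z,proj(c,[B+[0,0,z-.058],B+rt*.014+[0,0,z-.058],B-rt*.014+[0,0,z-.058]]).round(1).tolist())
E
```

```text
1 247.5 322.5 121.0 71.0 285.0
3 247.5 321.5 117.0 69.0 284.5
5 248.5 320.5 121.0 69.0 284.5
7 249.5 319.5 108.0 65.0 284.5
9 249.5 318.5 91.0 66.0 284.0
11 250.5 317.5 76.0 64.0 284.0
13 251.5 316.5 44.0 66.0 284.0
rows [(255, np.float64(17.5)), (262, np.float64(17.5)), (270, np.float64(17.5)), (305, np.float64(17.5)), (310, np.float64(16.5))]
tip rows [ 87  86  84  87 103 130 151 159 160 160 160 160 160 160 161 161]
0.0 [[288.3, 6.2], [317.5, 6.2], [259.0, 6.2]]
0.01 [[288.8, 1.3], [319.7, 1.2], [257.8, 1.3]]
0.02 [[289.3, -4.3], [322.1, -4.3], [256.5, -4.2]]
0.03 [[289.9, -10.5], [324.8, -10.5], [255.0, -10.5]]
0.058 [[292.1, -33.1], [334.6, -33.2], [249.6, -33.1]]
```

```bash
python3 - <<'E'
from h import *
p,M=look([.556,-.011,.058],[-.24,.97],np.radians(33),.2)
A=M@R.from_rotvec([-.0002,-.0026,-.0003]).as_matrix().T; pos=p-A@np.array([-.0035,-.0045,.0034]);print(pos)
st=dict(eef_rot=R.from_matrix(A).as_quat(),tool_pos=pos);print(st)
s=open('bore.py').read().replace("st=r.get_state()","st=dict(eef_rot=%r,tool_pos=np.array(%r))"%(list(st['eef_rot']),list(pos)));open('bore2.py','w').write(s)
E
python3 bore2.py
```

```text
[ 0.5557 -0.0268  0.106 ]
{'eef_rot': array([ 0.7552, -0.5913, -0.2226, -0.1743]), 'tool_pos': array([ 0.5557, -0.0268,  0.106 ])}
ellipse [283.7789 201.2365] [16.9106 19.6156] 101.4191665649414
edge resid 0.07174489079649547
corners [[ 0.565  -0.0181  0.072 ]
 [ 0.5375 -0.0233  0.072 ]] width 0.027941441538628098
press yaw deg 10.641592344032045
bore [ 0.5515 -0.0206  0.0579] pos [ 0.5897 -0.1654  0.1877]
top face centre [ 0.5513 -0.0207  0.072 ]
```

```bash
sed -i 's/^B=.*/B=np.array([.5515,-.0206,.058]);yaw=np.radians(11.0)/' goal.py; python3 - <<'E'
import re
from goal import *
exec(re.search(r'st=dict.*',open('bore2.py').read()).group(0))if 0 else None
src=open('bore2.py').read().split('\n');exec([l for l in src if l.startswith('st=')][0].split(';')[0],globals());c1=cam('wrist',st)
im=cv2.imread('pics/w1.png').astype(np.float32)
for lo,hi,va,vb,nm in((248,266,226,297,'outer'),):
    E=[]
    for v in range(va,vb,3):
        d=abs(np.diff(im[v,lo:hi],axis=0)).sum(1);i=d.argmax();s=slice(max(i-1,0),i+2);E.append([lo+.5+(np.arange(len(d))[s]*d[s]).sum()/d[s].sum(),v])
    E=np.array(E);a=np.polyfit(E[:,1],E[:,0],1)
    P=plane(c1,[[np.polyval(a,226),226],[np.polyval(a,297),297]],.072);d=P[1]-P[0];print(nm,'yaw',np.degrees(np.arctan2(-d[0],d[1])))
c=cam('wrist')
for z in(.015,.019,.022): print(z,proj(c,[B+[0,0,z-.058],B+rt*.014+[0,0,z-.058],B-rt*.014+[0,0,z-.058]]).round(1).tolist())
where()
E
```

```text
outer yaw 10.656332336536845
0.015 [[284.1, 16.7], [315.5, 16.9], [252.7, 16.5]]
0.019 [[284.2, 14.9], [316.3, 15.1], [252.0, 14.7]]
0.022 [[284.3, 13.5], [317.0, 13.6], [251.5, 13.3]]
tip depth -4.98 right 1.68 up -1.01 mm F f/r/z [-0.36  0.58 -2.52] pad 55.0 t 8.8333
```

```bash
sed -i 's/radians(11.0)/radians(10.65)/' goal.py; python3 - <<'E'
from goal import *
where();rel(tcp(.005),M)
E
```

```text
tip depth -4.97 right 1.71 up -1.01 mm F f/r/z [-0.36  0.59 -2.52] pad 55.0 t 8.8333
xyz [ 0.     -0.0028 -0.0011] rot [-0.0011 -0.0007  0.0105] rows 0.1
```

Call:
carry_out --plan '[{"rot": [-0.001, -0.001, 0.0105], "xyz": [0, -0.0028, -0.0011], "grip": 255}, {"rot": [-0.001, -0.001, 0.0105], "xyz": [0, -0.0028, -0.0011], "grip": 255}, {"rot": [-0.001, -0.001, 0.0105], "xyz": [0, -0.0028, -0.0011], "grip": 255}, {"rot": [-0.001, -0.001, 0.0105], "xyz": [0, -0.0028, -0.0011], "grip": 255}]'

```text
clock: 9.17
tool_pos: [0.5676, -0.1281, 0.0531]
eef_rot: [0.639, 0.77, -0.0, 0.0]
contact_force: [-0.6, -0.9, -2.2]
opening: 0.172
finger_force: 55.0
```

```bash
python3 - <<'E'
from goal import *
where();rel(tcp(.005),M)
E
```

```text
tip depth -5.56 right -0.04 up 0.02 mm F f/r/z [-0.75 -0.71 -2.19] pad 55.0 t 9.1667
xyz [0.0006 0.0001 0.0001] rot [-0.0001  0.0011 -0.0004] rows 0.0
```

Aligned. Now I advance 9 mm slowly.

Call:
carry_out --plan '[{"rot": [0, 0, 0], "xyz": [0.002, 0, 0], "grip": 255}, {"rot": [0, 0, 0], "xyz": [0.004, 0, 0], "grip": 255}, {"rot": [0, 0, 0], "xyz": [0.006, 0, 0], "grip": 255}, {"rot": [0, 0, 0], "xyz": [0.007, 0, 0], "grip": 255}, {"rot": [0, 0, 0], "xyz": [0.008, 0, 0], "grip": 255}, {"rot": [0, 0, 0], "xyz": [0.009, 0, 0], "grip": 255}, {"rot": [0, 0, 0], "xyz": [0.009, 0, 0], "grip": 255}]'

```text
clock: 9.75
tool_pos: [0.5659, -0.119, 0.0531]
eef_rot: [0.639, 0.77, -0.0, 0.0]
contact_force: [0.8, 0.5, -2.2]
opening: 0.166
finger_force: 55.0
```

```bash
python3 -c "
from goal import *
where()"
```

```text
tip depth 3.67 right -0.05 up -0.04 mm F f/r/z [ 0.39  0.84 -2.23] pad 55.0 t 9.75
```

Call:
carry_out --plan '[{"rot": [0, 0, 0], "xyz": [0.001, 0, 0], "grip": 255}, {"rot": [0, 0, 0], "xyz": [0.002, 0, 0], "grip": 255}, {"rot": [0, 0, 0], "xyz": [0.003, 0, 0], "grip": 255}, {"rot": [0, 0, 0], "xyz": [0.004, 0, 0], "grip": 255}, {"rot": [0, 0, 0], "xyz": [0.005, 0, 0], "grip": 255}, {"rot": [0, 0, 0], "xyz": [0.006, 0, 0], "grip": 255}, {"rot": [0, 0, 0], "xyz": [0.006, 0, 0], "grip": 255}]'

```text
clock: 10.33
tool_pos: [0.5651, -0.118, 0.0532]
eef_rot: [0.64, 0.768, -0.003, 0.002]
contact_force: [1.4, -8.5, -1.4]
opening: 0.17
finger_force: 55.0
```

```bash
python3 -c "
from goal import *
where()"
```

```text
tip depth 4.83 right -0.24 up -0.49 mm F f/r/z [-8.61 -0.21 -1.43] pad 55.0 t 10.3333
```

Call:
carry_out --plan '[{"rot": [0, 0, 0], "xyz": [0.0005, 0, 0], "grip": 255}, {"rot": [0, 0, 0], "xyz": [0.001, 0, 0], "grip": 255}, {"rot": [0, 0, 0], "xyz": [0.0015, 0, 0], "grip": 255}, {"rot": [0, 0, 0], "xyz": [0.002, 0, 0], "grip": 255}, {"rot": [0, 0, 0], "xyz": [0.0025, 0, 0], "grip": 255}, {"rot": [0, 0, 0], "xyz": [0.003, 0, 0], "grip": 255}, {"rot": [0, 0, 0], "xyz": [0.003, 0, 0], "grip": 255}, {"rot": [0, 0, 0], "xyz": [0.003, 0, 0], "grip": 255}]'

```text
clock: 11.0
tool_pos: [0.5647, -0.1177, 0.0533]
eef_rot: [0.641, 0.768, -0.004, 0.004]
contact_force: [2.2, -12.2, -1.2]
opening: 0.173
finger_force: 55.0
```

```bash
python3 -c "
from goal import *
where();s=r.get_state();rel(tcp(-.005),M)"
```

```text
tip depth 5.12 right -0.33 up -0.72 mm F f/r/z [-12.37  -0.1   -1.17] pad 55.0 t 11.0
xyz [-0.0001  0.001   0.0003] rot [-0.0014  0.0103 -0.0061] rows 0.1
```

Call:
carry_out --plan '[{"rot": [0, 0.004, -0.003], "xyz": [0.0005, 0, 0], "grip": 255}, {"rot": [0, 0.008, -0.005], "xyz": [0.001, 0, 0], "grip": 255}, {"rot": [0, 0.01, -0.006], "xyz": [0.0015, 0, 0], "grip": 255}, {"rot": [0, 0.01, -0.006], "xyz": [0.002, 0, 0], "grip": 255}, {"rot": [0, 0.01, -0.006], "xyz": [0.0025, 0, 0], "grip": 255}, {"rot": [0, 0.01, -0.006], "xyz": [0.0025, 0, 0], "grip": 255}, {"rot": [0, 0.01, -0.006], "xyz": [0.0025, 0, 0], "grip": 255}, {"rot": [0, 0.01, -0.006], "xyz": [0.0025, 0, 0], "grip": 255}]'

```text
clock: 11.67
tool_pos: [0.5645, -0.1159, 0.0533]
eef_rot: [0.639, 0.769, -0.001, 0.0]
contact_force: [3.1, -14.3, -2.0]
opening: 0.17
finger_force: 55.0
```

```bash
python3 -c "
from goal import *
where();s=r.get_state();rel(tcp(-.005),M)"
```

```text
tip depth 6.93 right -0.74 up 0.18 mm F f/r/z [-14.62   0.43  -1.96] pad 55.0 t 11.6667
xyz [-0.0019  0.0008  0.0003] rot [-0.0011  0.001  -0.0008] rows 0.1
```

Call:
carry_out --plan '[{"rot": [0, 0, 0], "xyz": [0.0005, 0.0003, 0], "grip": 255}, {"rot": [0, 0, 0], "xyz": [0.001, 0.0007, 0], "grip": 255}, {"rot": [0, 0, 0], "xyz": [0.0015, 0.0007, 0], "grip": 255}, {"rot": [0, 0, 0], "xyz": [0.002, 0.0007, 0], "grip": 255}, {"rot": [0, 0, 0], "xyz": [0.0025, 0.0007, 0], "grip": 255}, {"rot": [0, 0, 0], "xyz": [0.003, 0.0007, 0], "grip": 255}, {"rot": [0, 0, 0], "xyz": [0.0035, 0.0007, 0], "grip": 255}, {"rot": [0, 0, 0], "xyz": [0.004, 0.0007, 0], "grip": 255}]'

```text
clock: 12.33
tool_pos: [0.5642, -0.1123, 0.0533]
eef_rot: [0.639, 0.769, -0.001, 0.0]
contact_force: [2.2, -14.5, -1.5]
opening: 0.169
finger_force: 55.0
```

```bash
python3 -c "
from goal import *
where();s=r.get_state();rel(tcp(-.01),M)
for f in ('w4','w6'):
    if f=='w6': snap('wrist',f)
    g=cv2.imread('pics/%s.png'%f).astype(float).mean(2)[148:165,287:293].mean(1);print(g.astype(int))"
```

```text
tip depth 10.50 right -0.37 up 0.09 mm F f/r/z [-14.64  -0.54  -1.47] pad 55.0 t 12.3333
xyz [-0.0005  0.0005  0.0003] rot [-0.0018  0.0017 -0.001 ] rows 0.0
[161 161 161 161 162 161 157 134  90  51  39  41  44  45  45  46  44]
[163 163 163 163 163 163 163 152 115  65  43  41  44  44  45  46  46]
```

Call:
carry_out --plan '[{"rot": [0, 0, 0], "xyz": [0.0007, 0.0003, 0], "grip": 255}, {"rot": [0, 0, 0], "xyz": [0.0014, 0.0003, 0], "grip": 255}, {"rot": [0, 0, 0], "xyz": [0.0021, 0.0003, 0], "grip": 255}, {"rot": [0, 0, 0], "xyz": [0.0028, 0.0003, 0], "grip": 255}, {"rot": [0, 0, 0], "xyz": [0.0035, 0.0003, 0], "grip": 255}, {"rot": [0, 0, 0], "xyz": [0.0042, 0.0003, 0], "grip": 255}, {"rot": [0, 0, 0], "xyz": [0.0049, 0.0003, 0], "grip": 255}, {"rot": [0, 0, 0], "xyz": [0.0056, 0.0003, 0], "grip": 255}]'

```text
clock: 13.05
tool_pos: [0.5633, -0.1065, 0.0533]
eef_rot: [0.639, 0.769, -0.001, -0.0]
contact_force: [2.3, -12.2, -2.0]
opening: 0.166
finger_force: 55.0
```

```bash
python3 -c "
from goal import *
where();s=r.get_state();rel(tcp(-.016),M)"
```

```text
tip depth 16.42 right -0.24 up 0.13 mm F f/r/z [-12.45  -0.03  -1.98] pad 55.0 t 13.05
xyz [-0.0004  0.0003  0.0003] rot [-0.0021  0.0013 -0.0007] rows 0.0
```

Call:
carry_out --plan '[{"rot": [0, 0, 0], "xyz": [0.0005, 0.0003, 0], "grip": 255}, {"rot": [0, 0, 0], "xyz": [0.001, 0.0003, 0], "grip": 255}, {"rot": [0, 0, 0], "xyz": [0.0015, 0.0003, 0], "grip": 255}, {"rot": [0, 0, 0], "xyz": [0.002, 0.0003, 0], "grip": 255}, {"rot": [0, 0, 0], "xyz": [0.0025, 0.0003, 0], "grip": 255}, {"rot": [0, 0, 0], "xyz": [0.003, 0.0003, 0], "grip": 255}, {"rot": [0, 0, 0], "xyz": [0.0035, 0.0003, 0], "grip": 255}, {"rot": [0, 0, 0], "xyz": [0.004, 0.0003, 0], "grip": 255}]'

```text
clock: 13.72
tool_pos: [0.5623, -0.0934, 0.0531]
eef_rot: [0.636, 0.772, 0.003, -0.004]
contact_force: [0.7, -0.1, -1.3]
opening: 0.17
finger_force: 55.0
```

```bash
python3 -c "
from goal import *
where();s=r.get_state();rel(tcp(-.02),M)"
```

```text
tip depth 29.46 right 0.47 up 1.13 mm F f/r/z [-0.24  0.64 -1.34] pad 55.0 t 13.7167
xyz [-0.0095 -0.0012  0.    ] rot [-0.0004 -0.01    0.0066] rows 0.2
```

Call:
carry_out --plan '[{"rot": [0, -0.01, 0.006], "xyz": [0.0005, -0.0008, 0], "grip": 255}, {"rot": [0, -0.01, 0.006], "xyz": [0.002, -0.0008, 0], "grip": 255}, {"rot": [0, -0.01, 0.006], "xyz": [0.003, -0.0008, 0], "grip": 255}, {"rot": [0, -0.01, 0.006], "xyz": [0.004, -0.0008, 0], "grip": 255}, {"rot": [0, -0.01, 0.006], "xyz": [0.005, -0.0008, 0], "grip": 255}, {"rot": [0, -0.01, 0.006], "xyz": [0.006, -0.0008, 0], "grip": 255}, {"rot": [0, -0.01, 0.006], "xyz": [0.006, -0.0008, 0], "grip": 255}]'

```text
clock: 14.3
tool_pos: [0.5605, -0.0884, 0.0532]
eef_rot: [0.639, 0.77, -0.0, 0.0]
contact_force: [0.2, 0.8, -1.9]
opening: 0.166
finger_force: 55.0
```

```bash
python3 -c "
from goal import *
where();rel(tcp(-.036),M);snap('side','side7')
where()"
```

```text
tip depth 34.75 right 0.40 up 0.15 mm F f/r/z [ 0.74  0.39 -1.94] pad 55.0 t 14.3
xyz [ 0.0013 -0.0004  0.0002] rot [-0.0001  0.0009 -0.0003] rows 0.0
tip depth 34.65 right 0.43 up 0.13 mm F f/r/z [-0.2   0.54 -2.21] pad 55.0 t 14.35
```

```bash
cat > head.py <<'E'
from goal import *
def head(f5,f7):
    a,b=[cv2.imread('pics/%s.png'%x).astype(np.int16) for x in(f5,f7)]
    d=(abs(a-b).sum(2)>60).astype(np.uint8);c=cam('side')
    for L in(.09,.115,.12,.125,.13,.14): print(L,proj(c,[B+f*L]).round(1).tolist())
    d[:200]=0
    n,l,s,ce=cv2.connectedComponentsWithStats(d);
    for i in range(1,n):
        if s[i,4]>15 and 220<ce[i][0]<300: print(s[i],ce[i].round(1))
    return d
head('side5','side7')
E
python3 head.py
```

```text
0.09 [[246.9, 231.1]]
0.115 [[245.9, 237.4]]
0.12 [[245.7, 238.7]]
0.125 [[245.5, 240.0]]
0.13 [[245.2, 241.3]]
0.14 [[244.8, 244.0]]
[249 200  11   7  46] [252.7 203.1]
[243 229   7  13  50] [245.8 236. ]
```

Call:
carry_out --plan '[{"rot": [0, 0, 0], "xyz": [-0.01, -0.0004, 0], "grip": 255}, {"rot": [0, 0, 0], "xyz": [-0.025, -0.0004, 0], "grip": 255}, {"rot": [0, 0, 0], "xyz": [-0.045, -0.0004, 0], "grip": 255}, {"rot": [0, 0, 0], "xyz": [-0.065, -0.0004, -0.003], "grip": 255}, {"rot": [0, 0, 0], "xyz": [-0.07, 0, -0.03], "grip": 255}, {"rot": [0, 0, 0], "xyz": [-0.07, 0, -0.07], "grip": 255}, {"rot": [0, 0, 0], "xyz": [-0.07, 0, -0.1], "grip": 255}, {"rot": [0, 0, 0], "xyz": [-0.07, 0, -0.11], "grip": 255}]'

```text
clock: 15.02
tool_pos: [0.5759, -0.1587, 0.1677]
eef_rot: [0.639, 0.769, 0.002, 0.003]
contact_force: [-0.0, 0.5, -1.6]
opening: 0.173
finger_force: 55.0
```

```bash
python3 -c "
from goal import *
where();y=np.radians(17.3);rel([.4645,.3222,.15],orient([-np.sin(y),np.cos(y),0],[0,0,-1]))"
```

```text
tip depth -37.21 right 2.68 up 114.34 mm F f/r/z [ 0.47  0.08 -1.6 ] pad 55.0 t 15.0167
xyz [ 0.4932 -0.0219  0.0158] rot [ 0.0065  0.0038 -0.1184] rows 11.8
```

Call:
carry_out --plan '[{"rot": [0.003, 0.002, -0.06], "xyz": [0.041, -0.002, 0.0], "grip": 255}, {"rot": [0.006, 0.004, -0.118], "xyz": [0.082, -0.004, 0.0], "grip": 255}, {"rot": [0.006, 0.004, -0.118], "xyz": [0.123, -0.006, 0.0], "grip": 255}, {"rot": [0.006, 0.004, -0.118], "xyz": [0.164, -0.008, 0.0], "grip": 255}, {"rot": [0.006, 0.004, -0.118], "xyz": [0.205, -0.01, 0.0], "grip": 255}, {"rot": [0.006, 0.004, -0.118], "xyz": [0.246, -0.012, 0.0], "grip": 255}, {"rot": [0.006, 0.004, -0.118], "xyz": [0.287, -0.014, 0.005], "grip": 255}, {"rot": [0.006, 0.004, -0.118], "xyz": [0.328, -0.016, 0.01], "grip": 255}]'

```text
clock: 15.68
tool_pos: [0.4967, 0.163, 0.1523]
eef_rot: [0.592, 0.806, -0.002, -0.003]
contact_force: [0.7, 0.0, -2.0]
opening: 0.168
finger_force: 55.0
```

```bash
python3 -c "
from goal import *
where();y=np.radians(17.3);rel([.4645,.3222,.06],orient([-np.sin(y),np.cos(y),0],[0,0,-1]))"
```

```text
tip depth 293.29 right -27.87 up 99.60 mm F f/r/z [-0.1   0.72 -2.03] pad 55.0 t 15.6833
xyz [0.1614 0.0173 0.0927] rot [-0.0065 -0.0027  0.0006] rows 4.5
```

Call:
carry_out --plan '[{"rot": [-0.006, -0.003, 0], "xyz": [0.041, 0.006, 0.0], "grip": 255}, {"rot": [-0.006, -0.003, 0], "xyz": [0.082, 0.012, 0.01], "grip": 255}, {"rot": [-0.006, -0.003, 0], "xyz": [0.12, 0.017, 0.03], "grip": 255}, {"rot": [-0.006, -0.003, 0], "xyz": [0.15, 0.017, 0.05], "grip": 255}, {"rot": [-0.006, -0.003, 0], "xyz": [0.16, 0.017, 0.08], "grip": 255}, {"rot": [-0.006, -0.003, 0], "xyz": [0.16, 0.017, 0.093], "grip": 255}, {"rot": [-0.006, -0.003, 0], "xyz": [0.16, 0.017, 0.093], "grip": 255}, {"rot": [-0.006, -0.003, 0], "xyz": [0.16, 0.017, 0.093], "grip": 255}]'

```text
clock: 16.35
tool_pos: [0.4648, 0.3187, 0.0593]
eef_rot: [0.592, 0.806, -0.001, -0.0]
contact_force: [0.6, -0.7, -1.8]
opening: 0.172
finger_force: 55.0
```

```bash
python3 -c "
from goal import *
y=np.radians(17.3);rel([.4645,.3222,.0065],orient([-np.sin(y),np.cos(y),0],[0,0,-1]))"
```

```text
xyz [0.0036 0.0009 0.0528] rot [-0.0024  0.0017  0.0012] rows 1.3
```

Call:
carry_out --plan '[{"rot": [-0.002, 0.001, 0.001], "xyz": [0.003, 0.001, 0.02], "grip": 255}, {"rot": [-0.002, 0.001, 0.001], "xyz": [0.003, 0.001, 0.035], "grip": 255}, {"rot": [-0.002, 0.001, 0.001], "xyz": [0.003, 0.001, 0.045], "grip": 255}, {"rot": [-0.002, 0.001, 0.001], "xyz": [0.003, 0.001, 0.051], "grip": 255}, {"rot": [-0.002, 0.001, 0.001], "xyz": [0.003, 0.001, 0.053], "grip": 255}, {"rot": [-0.002, 0.001, 0.001], "xyz": [0.003, 0.001, 0.053], "grip": 255}, {"rot": [-0.002, 0.001, 0.001], "xyz": [0.003, 0.001, 0.053], "grip": 255}]'

```text
clock: 16.93
tool_pos: [0.4657, 0.3232, 0.0081]
eef_rot: [0.593, 0.805, 0.002, 0.0]
contact_force: [-0.3, -0.2, -1.5]
opening: 0.166
finger_force: 55.0
```

```bash
python3 -c "
from goal import *
y=np.radians(17.3);rel([.4645,.3222,.0065],orient([-np.sin(y),np.cos(y),0],[0,0,-1]));where()"
```

```text
xyz [-0.0006 -0.0014  0.0016] rot [ 0.003  -0.0017 -0.0001] rows 0.1
tip depth 456.54 right -28.75 up -44.73 mm F f/r/z [-0.12 -0.34 -1.52] pad 55.0 t 16.9333
```

Lower by the last 1.5 mm, open gently to about the earlier 90 counts, then lift.

Call:
carry_out --plan '[{"rot": [0, 0, 0], "xyz": [0, 0, 0.0015], "grip": 255}, {"rot": [0, 0, 0], "xyz": [0, 0, 0.0015], "grip": 255}, {"rot": [0, 0, 0], "xyz": [0, 0, 0.0015], "grip": 180}, {"rot": [0, 0, 0], "xyz": [0, 0, 0.0015], "grip": 140}, {"rot": [0, 0, 0], "xyz": [0, 0, 0.0015], "grip": 100}, {"rot": [0, 0, 0], "xyz": [0, 0, 0.0015], "grip": 100}, {"rot": [0, 0, 0], "xyz": [0, 0, -0.01], "grip": 100}, {"rot": [0, 0, 0], "xyz": [0, 0, -0.04], "grip": 100}]'

```text
clock: 17.6
tool_pos: [0.4632, 0.3216, 0.0455]
eef_rot: [0.592, 0.806, -0.002, -0.001]
contact_force: [0.3, 0.1, 0.7]
opening: 0.596
finger_force: 0.0
```

```bash
cat >> goal.py <<'E'
Hd=B+f*.120   # head outer face, to be refined
E
python3 - <<'E'
from goal import *
print(r.get_state()['opening'],r.get_state()['q'])
print(Hd); 
p,L=look(Hd,f,0,.2); L=M; H=np.array(r.camera_params('wrist')['hand_eye']); p=Hd-L@(H[:3,2]*.23+H[:3,3]); print(p); rel(p,L)
E
```

```text
0.5961934610663325 [-0.5016  0.9192 -0.3213  1.8702  0.6079  0.455  -0.9575]
[0.5293 0.0973 0.058 ]Traceback (most recent call last):
  File "<stdin>", line 4, in <module>
  File "h.py", line 33, in look
    M=orient(-c*f-s*np.r_[0,0,1],s*f-c*np.r_[0,0,1]);H=np.array(r.camera_params('wrist')['hand_eye'])
             ~~~~^~~~~~~~~~~~~~~
ValueError: operands could not be broadcast together with shapes (4,) (3,)
```

```bash
python3 - <<'E'
from goal import *
H=np.array(r.camera_params('wrist')['hand_eye']); p=Hd-M@(H[:3,2]*.23+H[:3,3]); print(p); rel(p,M); rel([.4645,.3222,.15],M)
E
```

```text
[0.5304 0.0894 0.1318]
xyz [-0.2418 -0.0055 -0.0859] rot [-0.0037  0.0017  0.1171] rows 6.2
xyz [ 0.0001  0.001  -0.1045] rot [-0.0037  0.0017  0.1171] rows 2.5
```

Call:
carry_out --plan '[{"rot": [0, 0, 0], "xyz": [0, 0, -0.04], "grip": 0}, {"rot": [0, 0, 0], "xyz": [0, 0, -0.08], "grip": 0}, {"rot": [-0.004, 0.002, 0.117], "xyz": [-0.03, 0, -0.11], "grip": 0}, {"rot": [-0.004, 0.002, 0.117], "xyz": [-0.07, 0, -0.12], "grip": 0}, {"rot": [-0.004, 0.002, 0.117], "xyz": [-0.11, 0, -0.12], "grip": 0}, {"rot": [-0.004, 0.002, 0.117], "xyz": [-0.15, 0, -0.12], "grip": 0}, {"rot": [-0.004, 0.002, 0.117], "xyz": [-0.19, -0.003, -0.11], "grip": 0}, {"rot": [-0.004, 0.002, 0.117], "xyz": [-0.23, -0.005, -0.1], "grip": 0}]'

```text
clock: 18.27
tool_pos: [0.5294, 0.1, 0.1485]
eef_rot: [0.639, 0.77, 0.004, 0.001]
contact_force: [0.5, 0.0, -0.6]
opening: 0.998
finger_force: 0.0
```

Call:
carry_out --plan '[{"rot": [0, 0, 0], "xyz": [-0.011, 0, 0.014], "grip": 0}, {"rot": [0, 0, 0], "xyz": [-0.011, 0, 0.014], "grip": 0}, {"rot": [0, 0, 0], "xyz": [-0.011, 0, 0.014], "grip": 0}, {"rot": [0, 0, 0], "xyz": [-0.011, 0, 0.014], "grip": 0}, {"rot": [0, 0, 0], "xyz": [-0.011, 0, 0.014], "grip": 0}]'

```text
clock: 18.68
tool_pos: [0.5308, 0.0939, 0.1342]
eef_rot: [0.637, 0.771, 0.005, 0.0]
contact_force: [0.7, -0.2, -0.8]
opening: 1.001
finger_force: 0.0
```

```bash
python3 - <<'E'
from goal import *
H=np.array(r.camera_params('wrist')['hand_eye']); p=Hd-M@(H[:3,2]*.23+H[:3,3]); rel(p,M)
st=r.get_state();im,c=snap('wrist','w8');st2=r.get_state();print(st2['tool_pos']-st['tool_pos'])
np.save('w8.npy',np.r_[st['tool_pos'],st['eef_rot']])
print(proj(c,[Hd,B+f*.09,B+f*.09+[0,0,.014],B+f*.09+[0,0,.014]+rt*.014,B+f*.09+[0,0,.014]-rt*.014]).round(1).tolist())
sd=snap('side','side8')[0];w=im[60:340,110:470];s=cv2.resize(sd[290:390,180:310],None,fx=2.8,fy=2.8);o=np.zeros((280,360+364,3),np.uint8);o[:,:360]=w;o[:,360:]=s[:280];cv2.imwrite('pics/v8.png',o)
E
```

```text
xyz [-0.0044 -0.0014  0.0023] rot [ 0.0076 -0.0056  0.003 ] rows 0.1
[-0.     -0.0003 -0.0001]
[[276.6, 213.0], [276.6, 256.8], [276.6, 266.3], [299.3, 266.3], [253.9, 266.3]]
```

View pics/v8.png

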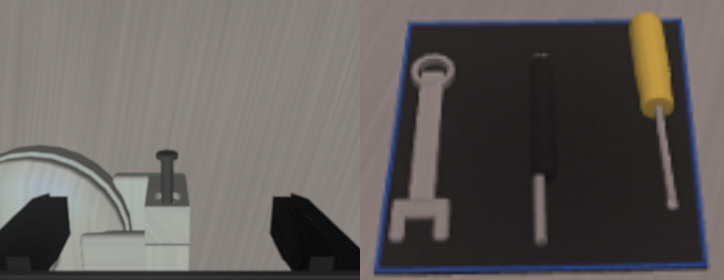

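The composite shows the pin standing out of the hinge with its head at (277,214), as predicted, and the punch lying on the mat between the spanner and the screwdriver. Next is the pre-grasp, with the fingers partly closed to clear the press.

```bash
python3 - <<'E'
from goal import *
G=B+f*.105; G[2]=.042; rel(G+[0,0,.06],M); rel(G,M)
E
```

```text
xyz [-0.0109 -0.001   0.0318] rot [ 0.0071 -0.0048  0.0025] rows 0.8
xyz [-0.0112 -0.0014  0.0918] rot [ 0.0071 -0.0048  0.0025] rows 2.2
```

Call:
carry_out --plan '[{"rot": [0.007, -0.005, 0.0025], "xyz": [-0.011, -0.001, 0], "grip": 155}, {"rot": [0.007, -0.005, 0.0025], "xyz": [-0.011, -0.001, 0.015], "grip": 155}, {"rot": [0.007, -0.005, 0.0025], "xyz": [-0.011, -0.001, 0.02], "grip": 155}, {"rot": [0.007, -0.005, 0.0025], "xyz": [-0.011, -0.001, 0.02], "grip": 155}, {"rot": [0.007, -0.005, 0.0025], "xyz": [-0.011, -0.001, 0.02], "grip": 155}, {"rot": [0.007, -0.005, 0.0025], "xyz": [-0.011, -0.001, 0.02], "grip": 155}]'

```text
clock: 19.28
tool_pos: [0.532, 0.0805, 0.1133]
eef_rot: [0.639, 0.769, -0.001, 0.0]
contact_force: [-0.6, 1.0, 0.7]
opening: 0.572
finger_force: 0.0
```

```bash
python3 - <<'E'
from goal import *
G=B+f*.105; G[2]=.042; rel(G,M);print(r.get_state()['opening'])
E
```

```text
xyz [0.0021 0.0005 0.0713] rot [-0.001   0.001  -0.0026] rows 1.7
0.5717822495402457
```

Call:
carry_out --plan '[{"rot": [-0.001, 0.001, -0.002], "xyz": [0.002, 0.0005, 0.0], "grip": 155}, {"rot": [-0.001, 0.001, -0.002], "xyz": [0.002, 0.0005, 0.0], "grip": 155}, {"rot": [-0.001, 0.001, -0.002], "xyz": [0.002, 0.0005, 0.015], "grip": 155}, {"rot": [-0.001, 0.001, -0.002], "xyz": [0.002, 0.0005, 0.035], "grip": 155}, {"rot": [-0.001, 0.001, -0.002], "xyz": [0.002, 0.0005, 0.055], "grip": 155}, {"rot": [-0.001, 0.001, -0.002], "xyz": [0.002, 0.0005, 0.071], "grip": 155}, {"rot": [-0.001, 0.001, -0.002], "xyz": [0.002, 0.0005, 0.071], "grip": 155}, {"rot": [-0.001, 0.001, -0.002], "xyz": [0.002, 0.0005, 0.071], "grip": 155}]'

```text
clock: 19.95
tool_pos: [0.5316, 0.0823, 0.0418]
eef_rot: [0.639, 0.769, -0.001, -0.0]
contact_force: [0.0, -0.3, 0.3]
opening: 0.389
finger_force: 0.0
```

```bash
python3 - <<'E'
from goal import *
G=B+f*.105; G[2]=.042; rel(G,M);s=r.get_state();print(s['opening'],s['contact_force'])
E
```

```text
xyz [ 0.0002  0.0006 -0.0002] rot [-0.0015  0.0004 -0.0006] rows 0.0
0.38908742659130013 [ 0.0295 -0.2557  0.2606]
```

Close on the pin with a moderate 25 N.

Call:
carry_out --plan '[{"rot": [0, 0, 0], "xyz": [0, 0.0005, 0], "grip": 255}, {"rot": [0, 0, 0], "xyz": [0, 0.0005, 0], "grip": 255}, {"rot": [0, 0, 0], "xyz": [0, 0.0005, 0], "grip": 255}, {"rot": [0, 0, 0], "xyz": [0, 0.0005, 0], "grip": 255}, {"rot": [0, 0, 0], "xyz": [0, 0.0005, 0], "grip": 255}, {"rot": [0, 0, 0], "xyz": [0, 0.0005, 0], "grip": 255}]' --squeeze 25

```text
clock: 20.45
tool_pos: [0.5324, 0.0821, 0.0424]
eef_rot: [0.639, 0.769, -0.0, 0.0]
contact_force: [-1.0, -0.1, 2.8]
opening: 0.079
finger_force: 25.0
```

```bash
python3 - <<'E'
from goal import *
s=r.get_state();print(s['opening']*88,s['contact_force'],s['finger_force'],s['q'])
G=B+f*.105; G[2]=.042; rel(G,M)
E
```

```text
6.946010137599994 [-0.9546 -0.1479  2.7725] 24.987618327140808 [-0.0632  0.9056 -0.2957  1.9516  0.6639  0.3819 -0.6924]
xyz [ 0.0005 -0.0002  0.0004] rot [-0.0003  0.0004 -0.0012] rows 0.0
```

Call:
carry_out --plan '[{"rot": [0, 0, 0], "xyz": [0.005, 0, 0], "grip": 255}, {"rot": [0, 0, 0], "xyz": [0.015, 0, 0], "grip": 255}, {"rot": [0, 0, 0], "xyz": [0.027, 0, 0], "grip": 255}, {"rot": [0, 0, 0], "xyz": [0.039, 0, 0], "grip": 255}, {"rot": [0, 0, 0], "xyz": [0.051, 0, 0], "grip": 255}, {"rot": [0, 0, 0], "xyz": [0.063, 0, 0], "grip": 255}, {"rot": [0, 0, 0], "xyz": [0.075, 0, 0], "grip": 255}, {"rot": [0, 0, 0], "xyz": [0.08, 0, 0], "grip": 255}]'

```text
clock: 21.12
tool_pos: [0.517, 0.1646, 0.042]
eef_rot: [0.638, 0.77, 0.001, -0.001]
contact_force: [0.4, 1.0, 0.1]
opening: 0.08
finger_force: 25.0
```

```bash
python3 - <<'E'
from goal import *
s=r.get_state();print(s['opening']*88,s['contact_force'],s['finger_force'],s['q'])
G=B+f*.195; G[2]=.16; rel(G,M)
E
```

```text
7.08351318321036 [0.3673 1.     0.1384] 24.987927675247192 [-0.2248  0.9071 -0.2818  1.9408  0.6257  0.3795 -0.804 ]
xyz [ 0.0069 -0.0003 -0.118 ] rot [ 0.0001 -0.0022  0.0024] rows 2.8
```

Call:
carry_out --plan '[{"rot": [0, 0, 0], "xyz": [0.005, 0, -0.03], "grip": 255}, {"rot": [0, 0, 0], "xyz": [0.005, 0, -0.07], "grip": 255}, {"rot": [0, 0, 0], "xyz": [0.0, 0, -0.11], "grip": 255}, {"rot": [0, 0, 0], "xyz": [-0.03, -0.008, -0.118], "grip": 255}, {"rot": [0, 0, 0], "xyz": [-0.07, -0.021, -0.118], "grip": 255}, {"rot": [0, 0, 0], "xyz": [-0.105, -0.035, -0.118], "grip": 255}, {"rot": [0, 0, 0], "xyz": [-0.14, -0.05, -0.118], "grip": 255}, {"rot": [0, 0, 0], "xyz": [-0.175, -0.062, -0.118], "grip": 255}]'

```text
clock: 21.78
tool_pos: [0.4878, -0.0242, 0.1601]
eef_rot: [0.639, 0.769, -0.001, -0.0]
contact_force: [0.1, -0.0, -0.6]
opening: 0.077
finger_force: 25.0
```

```bash
python3 - <<'E'
from goal import *
s=r.get_state();print(s['opening']*88,s['finger_force'])
rel(np.array([.451,-.3,.13])+f*.0275,M)
E
```

```text
6.808351957642215 24.99029964208603
xyz [-0.2368 -0.0869  0.0304] rot [-0.0011  0.0008 -0.0008] rows 6.1
```

Call:
carry_out --plan '[{"rot": [0, 0, 0], "xyz": [-0.037, -0.014, 0], "grip": 255}, {"rot": [0, 0, 0], "xyz": [-0.074, -0.027, 0], "grip": 255}, {"rot": [0, 0, 0], "xyz": [-0.111, -0.041, 0], "grip": 255}, {"rot": [0, 0, 0], "xyz": [-0.148, -0.054, 0], "grip": 255}, {"rot": [0, 0, 0], "xyz": [-0.185, -0.068, 0], "grip": 255}, {"rot": [0, 0, 0], "xyz": [-0.22, -0.081, 0.01], "grip": 255}, {"rot": [0, 0, 0], "xyz": [-0.235, -0.087, 0.03], "grip": 255}, {"rot": [0, 0, 0], "xyz": [-0.235, -0.087, 0.03], "grip": 255}]'

```text
clock: 22.45
tool_pos: [0.4428, -0.2748, 0.1273]
eef_rot: [0.642, 0.766, -0.003, -0.002]
contact_force: [0.7, -0.2, -0.3]
opening: 0.08
finger_force: 25.0
```

```bash
python3 - <<'E'
from goal import *
rel(np.array([.451,-.3,.008])+f*.0275,M)
im,c=snap('wrist','w9'); cv2.imwrite('pics/w9s.png',im)
# tray walls in the view: predicted corners (rim 190x210)
print(proj(c,[[.451+a,-.3+b,.028] for a,b in((-.095,-.105),(.095,-.105),(.095,.105),(-.095,.105))]).round(0).tolist())
E
```

```text
xyz [0.0013 0.0042 0.1193] rot [-0.0065  0.0008 -0.0102] rows 2.9
[[142.0, 345.0], [378.0, 380.0], [460.0, 117.0], [164.0, 62.0]]
```

View pics/w9s.png

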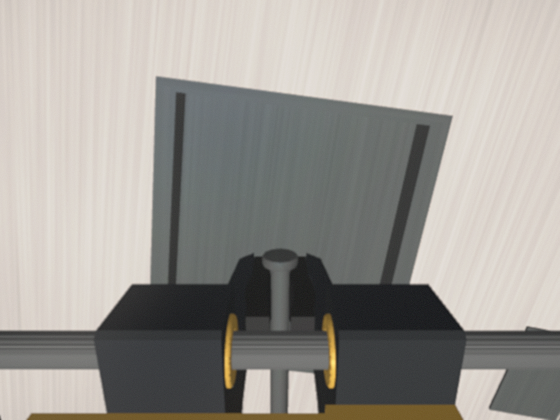

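The pin is held by its head end, with the head at (281,257), over the tray. The tray's rim corners at (157,77) and (450,116) agree with the prediction, so I lower it.

Call:
carry_out --plan '[{"rot": [0, 0, 0], "xyz": [0.001, 0.004, 0.04], "grip": 255}, {"rot": [0, 0, 0], "xyz": [0.001, 0.004, 0.075], "grip": 255}, {"rot": [0, 0, 0], "xyz": [0.001, 0.004, 0.1], "grip": 255}, {"rot": [0, 0, 0], "xyz": [0.001, 0.004, 0.113], "grip": 255}, {"rot": [0, 0, 0], "xyz": [0.001, 0.004, 0.118], "grip": 255}, {"rot": [0, 0, 0], "xyz": [0.001, 0.004, 0.118], "grip": 255}, {"rot": [0, 0, 0], "xyz": [0.001, 0.004, 0.118], "grip": 255}, {"rot": [0, 0, 0], "xyz": [0.001, 0.004, 0.118], "grip": 255}]'

```text
clock: 23.17
tool_pos: [0.4515, -0.2675, 0.0134]
eef_rot: [0.639, 0.77, 0.0, 0.001]
contact_force: [-0.4, -0.6, -0.3]
opening: 0.08
finger_force: 25.0
```

```bash
python3 - <<'E'
from goal import *
rel(np.array([.451,-.3,.008])+f*.0275,M);print(r.get_state()['contact_force'])
E
```

```text
xyz [-0.0043 -0.0065  0.0054] rot [ 0.0017  0.0011 -0.0004] rows 0.2
[-0.4236 -0.6254 -0.3293]
```

Lower 4 mm more, then release.

Call:
carry_out --plan '[{"rot": [0, 0, 0], "xyz": [0, 0, 0.002], "grip": 255}, {"rot": [0, 0, 0], "xyz": [0, 0, 0.004], "grip": 255}, {"rot": [0, 0, 0], "xyz": [0, 0, 0.004], "grip": 255}, {"rot": [0, 0, 0], "xyz": [0, 0, 0.004], "grip": 215}, {"rot": [0, 0, 0], "xyz": [0, 0, 0.004], "grip": 190}, {"rot": [0, 0, 0], "xyz": [0, 0, 0.004], "grip": 170}, {"rot": [0, 0, 0], "xyz": [0, 0, 0.004], "grip": 160}, {"rot": [0, 0, 0], "xyz": [0, 0, 0.004], "grip": 160}]'

```text
clock: 23.83
tool_pos: [0.4503, -0.2678, 0.0081]
eef_rot: [0.639, 0.769, -0.0, -0.0]
contact_force: [0.6, 0.2, 1.3]
opening: 0.372
finger_force: 0.0
```

Call:
carry_out --plan '[{"rot": [0, 0, 0], "xyz": [0, 0, 0], "grip": 155}, {"rot": [0, 0, 0], "xyz": [0, 0, 0], "grip": 155}, {"rot": [0, 0, 0], "xyz": [0, 0, -0.015], "grip": 155}, {"rot": [0, 0, 0], "xyz": [0, 0, -0.04], "grip": 155}, {"rot": [0, 0, 0], "xyz": [0, 0, -0.08], "grip": 155}, {"rot": [0, 0, 0], "xyz": [0, 0, -0.12], "grip": 155}, {"rot": [0, 0, 0], "xyz": [0, 0, -0.15], "grip": 155}, {"rot": [0, 0, 0], "xyz": [0, 0, -0.15], "grip": 155}]'

```text
clock: 24.5
tool_pos: [0.4535, -0.2688, 0.1634]
eef_rot: [0.639, 0.769, 0.001, 0.005]
contact_force: [0.6, -0.0, 0.4]
opening: 0.395
finger_force: 0.0
```

Call:
carry_out --plan '[{"rot": [0, 0, 0], "xyz": [-0.04, 0, 0], "grip": 155}, {"rot": [0, 0, 0], "xyz": [-0.07, 0, 0], "grip": 155}, {"rot": [0, 0, 0], "xyz": [-0.07, 0, 0], "grip": 155}, {"rot": [0, 0, 0], "xyz": [-0.07, 0, 0], "grip": 155}, {"rot": [0, 0, 0], "xyz": [-0.07, 0, 0], "grip": 155}, {"rot": [0, 0, 0], "xyz": [-0.07, 0, 0], "grip": 155}]'

```text
clock: 25.0
tool_pos: [0.463, -0.3349, 0.1577]
eef_rot: [0.638, 0.77, -0.0, -0.001]
contact_force: [-0.5, -0.6, 1.3]
opening: 0.39
finger_force: 0.0
```

```bash
python3 - <<'E'
from goal import *
s=r.get_state();print(s['tool_pos'],s['contact_force'],s['opening'])
im,c=snap('wrist','w10')
# pin: find elongated thing on the tray floor, by local contrast
x0,y0=proj(c,[[.451,-.3,.003]])[0];print(x0,y0)
g=im.astype(np.float32).mean(2);d=abs(g-cv2.medianBlur(im,51).mean(2))
poly=proj(c,[[.451+a,-.3+b,.003] for a,b in((-.075,-.085),(.075,-.085),(.075,.085),(-.075,.085))]).astype(np.int32);m=np.zeros(g.shape,np.uint8);cv2.fillPoly(m,[poly],1)
b=((d>18)&(m>0)).astype(np.uint8);b[285:]=0
n,l,st,ce=cv2.connectedComponentsWithStats(cv2.morphologyEx(b,cv2.MORPH_CLOSE,np.ones((5,5),np.uint8)))
for i in range(1,n):
    if st[i,4]>80:
        rc=cv2.minAreaRect(np.argwhere(l==i)[:,::-1].astype(np.float32));bx=cv2.boxPoints(rc);P=plane(c,bx,.008);print(st[i],rc,'world',plane(c,[rc[0]],.008),'size',np.linalg.norm(P[0]-P[1]),np.linalg.norm(P[1]-P[2]))
E
```

```text
[ 0.463  -0.3349  0.1577] [-0.4508 -0.605   1.2843] 0.39021174905282885
272.60753593244374 143.61306552725588
[282  81   8 109 220] ((283.59857177734375, 134.91030883789062), (5.804866313934326, 108.11563873291016), 2.700629234313965) world [[ 0.4582 -0.2911  0.008 ]] size 0.08407083460650662 0.004381327394692792
```

The pin lies flat in the tray: I measure 84 mm long, centred at (0.458, -0.291). The punch is on the mat and the gripper is clear, so I hand the job in.

```bash
python3 -c "
from plant import r
print(r.finish_job())"
```

```text
the job is handed in; nothing more can be done
None
```

I drove the seized pin free at about 15 N, put the punch back on the mat, laid the pin flat in the steel tray, and handed the job in at about 25 s; no verdict was returned.

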